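# Change the batch in the bench warming bath and start its click timer

## Task

The batch in the warming bath is done: lift off the clear cover by its knob and stand it on the bench beside the bath, stand the finished blue-capped bottles from the bath upright in the white tray, and stand all the red-capped bottles from the bench upright in the bath. Put the cover back so that it sits fully home on the bath, and only then start the timer: turn the dial clockwise exactly four clicks from off, so that it rests in the fourth click. Leave everything else on the bench where it is.

Things in the scene. Friction and masses are not known exactly. Their poses are not given: they have to be found in the camera images.
- bath: Dry warming bath, a fixed white steel box 300 mm (its x) by 230 mm (its y), flat top 85 mm above the bench. Origin: centre of its underside; x points from the control deck (nearest the robot) to the rear, z up. The open stainless tub is in the rear part, the timer dial on the front deck. It does not move when pushed.
- tub (a point): Centre of the tub's flat inner floor, 38 mm above the bench; axes as the bath's. The tub is 150 mm (x) by 184 mm (y) inside; its 4 mm thick collar rises 62 mm above this floor (to 100 mm above the bench, 15 mm above the housing top). Bottles stand freely on the floor; there is room for four, two by two (for instance at x +-36 mm, y +-45 mm).
- seat (a point): Where the cover's origin is when the cover sits home: centre of the tub at the height of the housing top, 85 mm above the bench; axes as the bath's.
- cover: Loose clear plastic cover with blue edges, a box open below: 173 mm (its x) by 207 mm (its y) outside, 58 mm high without the knob, walls 3.5 mm, 0.4 kg give or take a fifth. Origin: centre of its lower rim, z up. Seated, the rim stands on the housing top around the tub collar with 4 mm play on each side; it fits at the bath's yaw or half a turn from it.
- cover_knob (a point): Grip point of the cover's black round knob (32 mm diameter, 26 mm tall), 79 mm above the cover's lower rim, on the centre line; the knob's top is 13 mm higher, its underside 13 mm lower, 8 mm above the cover's flat top.
- dial (a joint): Timer dial angle in rad: 0 = off, grows clockwise seen from above, to 5.79. Clicks (detents) every 30 degrees = 0.5236 rad; the dial springs into the nearest one when let go. It takes about 0.08 N m to pass from one click to the next. At off at the start. The fourth click is 2.094 rad.
- dial_grip (a point): Grip point on the dial, on its vertical axis, 109 mm above the bench. Its x axis runs along the dial's bar grip towards the end with the white line (towards the red off mark, away from the robot, when off). The black bar is 46 mm long, 13 mm wide, its flanks run from 16 mm below to 11 mm above this point, over a 42 mm disc whose top is 16 mm below this point. Black marks on the white dial face, one per click. The dial is 150 mm in front of the tub centre.
- new1: Bottle to be warmed, amber glass with a red cap, if present (two to four are): 50 mm diameter body, 92 mm tall in all; 34 mm diameter screw cap over the top 26 mm, 29 mm neck just below it; 0.22 kg give or take a third. Origin: centre of the underside, z up along the bottle. Starts standing on the bench.
- new2: Bottle to be warmed, amber glass with a red cap, if present (two to four are): 50 mm diameter body, 92 mm tall in all; 34 mm diameter screw cap over the top 26 mm, 29 mm neck just below it; 0.22 kg give or take a third. Origin: centre of the underside, z up along the bottle. Starts standing on the bench.
- new3: Bottle to be warmed, amber glass with a red cap, if present (two to four are): 50 mm diameter body, 92 mm tall in all; 34 mm diameter screw cap over the top 26 mm, 29 mm neck just below it; 0.22 kg give or take a third. Origin: centre of the underside, z up along the bottle. Starts standing on the bench.
- new4: Bottle to be warmed, amber glass with a red cap, if present (two to four are): 50 mm diameter body, 92 mm tall in all; 34 mm diameter screw cap over the top 26 mm, 29 mm neck just below it; 0.22 kg give or take a third. Origin: centre of the underside, z up along the bottle. Starts standing on the bench.
- done1: Finished bottle, amber glass with a blue cap, if present (one or two are): 50 mm diameter body, 92 mm tall in all; 34 mm diameter screw cap over the top 26 mm, 29 mm neck just below it; 0.22 kg give or take a third. Origin: centre of the underside, z up along the bottle. Starts standing in the tub under the cover.
- done2: Finished bottle, amber glass with a blue cap, if present (one or two are): 50 mm diameter body, 92 mm tall in all; 34 mm diameter screw cap over the top 26 mm, 29 mm neck just below it; 0.22 kg give or take a third. Origin: centre of the underside, z up along the bottle. Starts standing in the tub under the cover.
- tray: Fixed shallow white tray, 115 mm (its x) by 180 mm (its y), walls 4 mm thick and 14 mm high. Origin: centre of its underside, z up.
- tray_floor (a point): Centre of the tray's inner floor, 4 mm above the bench; axes as the tray's. Inner floor 107 by 172 mm.
- salt_jar: Bystander among the red-capped bottles: clear jar with a white lid, 54 mm diameter, 72 mm tall. Origin: centre of the underside.
- acid_bottle: Bystander among the red-capped bottles: larger amber bottle with a black cap, 56 mm diameter, 118 mm tall. Origin: centre of the underside.
- beaker: Bystander: glass beaker, 70 mm diameter, 90 mm tall, behind the bath. Origin: centre of the underside.
- jug1: Bystander: square grey plastic bottle with a blue cap, 85 mm wide, 200 mm tall, at the back right. Origin: centre of the underside.
- jug2: Bystander: the same as jug1, behind the bath.
- marker: Bystander: felt marker lying on the bench, 140 mm long (its x), 17 mm thick. Origin: centre, on the bench.
- tip_box: Bystander: blue box with a clear lid, 85 mm (x) by 120 mm (y), 62 mm tall, at the back left. Origin: centre of the underside.
Not all that is in view belongs to the job. What is shaped like the new1 but pink is not meant.

How it is judged (in metres and radians):
On the way, in this order (a step that is already met when the one before it is completed fails the run):
1. the cover stands released on the bench beside the bath (height (world z) of cover below 0.01 m and angle between cover's own z axis and vertical below 0.06 rad and horizontal distance between cover and tub above 0.15 m and contact force between the fingers and cover below 0.3 N), for 0.2 s.
2. every red-capped bottle stands in the bath and every finished one in the tray, timer still off (x of new1 in the frame of tub between -0.075 and 0.075 m and y of new1 in the frame of tub between -0.092 and 0.092 m and z of new1 in the frame of tub between -0.01 and 0.008 m and angle between each of new1, new2, new3, new4, done1, done2's own z axis and vertical below 0.12 rad and x of new2 in the frame of tub between -0.075 and 0.075 m and y of new2 in the frame of tub between -0.092 and 0.092 m and z of new2 in the frame of tub between -0.01 and 0.008 m and x of new3 in the frame of tub between -0.075 and 0.075 m and y of new3 in the frame of tub between -0.092 and 0.092 m and z of new3 in the frame of tub between -0.01 and 0.008 m and x of new4 in the frame of tub between -0.075 and 0.075 m and y of new4 in the frame of tub between -0.092 and 0.092 m and z of new4 in the frame of tub between -0.01 and 0.008 m and x of done1 in the frame of tray_floor between -0.054 and 0.054 m and y of done1 in the frame of tray_floor between -0.086 and 0.086 m and z of done1 in the frame of tray_floor between -0.01 and 0.008 m and x of done2 in the frame of tray_floor between -0.054 and 0.054 m and y of done2 in the frame of tray_floor between -0.086 and 0.086 m and z of done2 in the frame of tray_floor between -0.01 and 0.008 m and value of joint dial below 0.2 rad), for 0.2 s.
3. the cover sits home on the bath, timer still off (horizontal distance between cover and seat below 0.009 m and z of cover in the frame of seat below 0.004 m and angle between cover's own z axis and vertical below 0.04 rad and angle between the x axis of cover and the x axis of seat, either way round below 0.12 rad and value of joint dial below 0.2 rad), for 0.2 s.
4. the dial is let go in the fourth click (value of joint dial between 1.93 and 2.26 rad and contact force between the fingers and bath below 0.3 N), for 0.2 s.
At the end, for the whole second after the job is handed in: Red-capped bottles upright on the tub floor, finished ones upright in the tray (within 7 deg); cover home on the bath (rim within 4 mm of the housing top, centre within 9 mm, square within 7 deg); dial at rest in the fourth click (1.93 to 2.26 rad) (x of new1 in the frame of tub between -0.075 and 0.075 m and y of new1 in the frame of tub between -0.092 and 0.092 m and z of new1 in the frame of tub between -0.01 and 0.008 m and angle between each of new1, new2, new3, new4, done1, done2's own z axis and vertical below 0.12 rad and x of new2 in the frame of tub between -0.075 and 0.075 m and y of new2 in the frame of tub between -0.092 and 0.092 m and z of new2 in the frame of tub between -0.01 and 0.008 m and x of new3 in the frame of tub between -0.075 and 0.075 m and y of new3 in the frame of tub between -0.092 and 0.092 m and z of new3 in the frame of tub between -0.01 and 0.008 m and x of new4 in the frame of tub between -0.075 and 0.075 m and y of new4 in the frame of tub between -0.092 and 0.092 m and z of new4 in the frame of tub between -0.01 and 0.008 m and x of done1 in the frame of tray_floor between -0.054 and 0.054 m and y of done1 in the frame of tray_floor between -0.086 and 0.086 m and z of done1 in the frame of tray_floor between -0.01 and 0.008 m and x of done2 in the frame of tray_floor between -0.054 and 0.054 m and y of done2 in the frame of tray_floor between -0.086 and 0.086 m and z of done2 in the frame of tray_floor between -0.01 and 0.008 m and horizontal distance between cover and seat below 0.009 m and z of cover in the frame of seat below 0.004 m and angle between cover's own z axis and vertical below 0.04 rad and angle between the x axis of cover and the x axis of seat, either way round below 0.12 rad and value of joint dial between 1.93 and 2.26 rad and linear speed of cover below 0.02 m/s and velocity of joint dial below 0.1 rad/s); the robot touches nothing.
It fails at once if the cover is tipped over (more than 35 degrees) (angle between cover's own z axis and vertical above 0.6 rad).
It fails at once if another thing on the bench is pushed more than 30 mm (distance of any of salt_jar, acid_bottle, beaker, jug1, jug2, marker, tip_box from where it was at the start of the episode above 0.03 m).
Of done1, done2 only 1 to 2 are there at a start; the rules pass over those that are not, and their reading is None.
Of new1, new2, new3, new4 only 2 to 4 are there at a start; the rules pass over those that are not, and their reading is None.
At some moment in a run one of new1, new2, new3, new4 may be knocked a few centimetres aside while the robot is not near it.
It also fails if it takes over 210 s, if anything falls off the work surface, if the arm or the gripper's body presses on something with over 40 N, if the wrist force passes 120 N, or if a joint passes its speed limit or range.

## Robot

A 6-joint arm with a two-finger parallel gripper is mounted at the origin on the work surface. World frame = base frame: x ahead of the robot, y to its left, z up, the work surface at z = 0. Lengths are in m, angles in degrees, forces in N, time in s.
With the tool pointing down it reaches from about 0.25 to 0.725 m from the base axis. Payload 9.7 kg.
Tool frame: the origin (TCP) lies at the very end of the fingers, on their centre line; the grasp point (between the pads) lies 19 mm behind it; x points along the fingers, y is the direction in which the jaws open and shut, and the axes are right-handed (so a half turn about x gives the same grasp; the last joint's range is limited). The gripper opens to 85 mm and grips with 20 to 120 N. Pads are 22 mm wide; open, the fingers measure 114 mm over their backs; the gripper's body (76 mm by 85 mm) begins 54 mm behind the grasp point. The pads swing forward as they close: fully open they stand 13 mm farther back than shut.
Start: joints at [68.468, 4.979, 10.078, 95.1, 0, 90], TCP at [0.202, 0.512, 0.231] pointing down, gripper open.
Joint ranges: [-179.16, 179.16], [-48.56, 103.87], [-65.8, 70.77], [-126.05, 130.52], [-82.76, 87.17], [-180, 180]. Speed limits (degrees/s): [127.2, 127.2, 147.25, 180, 180, 180].

## Interface

Orientations are given as [roll, pitch, yaw] about the fixed x, y, z axes, in that order (R = Rz(yaw) Ry(pitch) Rx(roll)).
In Python, from workcell import get_obs, cams, bot gives the robot as it stands.
- The arm moves only by the tool apply_moves, never from a script. Its argument "rows" is a list that holds one entry, the list of rows, each a list of 7 numbers: the shift along the tool's x, y, z in mm, then the turn, a rotation vector about the tool's x, y, z in rad, then the opening, from 0 (shut) to 1 (fully open). A call has 1 to 20 rows; each row is the pose to reach, as a shift and turn from the pose measured when the call began, along the tool's axes at that moment; what a row does not reach only later rows make up. A row lasts 1/10 s, in which the tool goes at most 50 mm and 8.59 degrees, less where a joint would pass 70% of its speed; a pose out of reach is approached as far as the arm can. A call with a gripper value outside its range is refused whole. The fingers move at their own pace and stop on an object; "newtons" is the grip in N (left out, the last holds). Time passes only in rows, so rows that repeat a pose let the fingers close. It gives the time, the measured TCP pose, the force and the opening at its end, in the units of the state.
- get_obs(): the state, without advancing time (a new reading comes with each control period).
- cams.camera(name): name is "scene" or "top" or "wrist"; returns a dict with "pixels" (384x512x3 uint8, red, green, blue), "range_z" (384x512 float32, m along the optical axis (not along the pixel's ray), 0 where there is no reading), "fx", "fy", "cx", "cy" (pixels), "D" ([k1, k2, p1, p2, k3] as OpenCV has them; the pictures are not rectified), "eye" and "attitude" of the camera in the world. Camera axes: x right, y up, looking along -z (the intrinsics and any distortion apply to the point x, -y, -z); pixel columns grow to the right and rows downward; lengths in m; the calibration is good to about 2 mm. A picture is of the moment at which its call begins.
- bot.job_done(): hands the job in, once; it reports no verdict.
Trained networks look in a picture, given as the dict that the camera call returned (one of the last four; its "shot" number tells which), for a name from the list of things; names that differ only in an ending like _2 or _b are one class to them, and where a whole thing is asked for, a point or a joint stands for the part that bears it (a point fixed in the world has none). Each returns a list of dicts, best first, with "confidence" (0 to 1); they miss things now and then, are a little off and sometimes report something else, mostly with a low value. They report only what shows in the picture. A call takes as long as a camera call. They do not tell look-alikes from the thing itself.
- cams.find_in(label, picture): "at" ([x, y, z] in m, in world coordinates, good to about 4 mm: the middle of the surface that is visible of it).
The state is a dict: "time": time; "q": joint angles; "qd": joint speeds; "joint_efforts": joint torques, N m; "ee_pos": TCP position; "tcp_rot": TCP orientation; "wrist_force": force on the tool from outside, world axes, zero at the start; "torque": the same for the moment, N m; "opening": finger opening in m.
Only numpy, scipy, OpenCV 4.12 (cv2) and the standard library are available. Lean on these libraries where they do the work, as an engineer would, in place of code of your own. Each camera call takes 0.05 s, during which the arm holds its last target.

## Working session

There is one attempt and no reset: what is moved stays moved. The work goes in short steps, Python scripts to look and compute and a tool call to move; the robot and the scene stay as the last step left them, time stands still between calls to the robot, and variables do not carry over. Pictures are saved under pics/ and viewed, and the job is handed in when it is done.

Besides the shell and the picture viewer there is one more tool, called as a command line: name --argument value ..., lists and objects as JSON in quotes. apply_moves: Moves the arm, as the interface text tells. Its arguments: {"type":"object","properties":{"rows":{"type":"array"},"newtons":{"type":"number"}},"required":["rows"]}

```bash
ls; mkdir -p pics; cat > h.py <<'E'
import numpy as np, cv2
from scipy.spatial.transform import Rotation as R
from workcell import get_obs, cams, bot
def shot(n,f=None):
    p=cams.camera(n)
    if f: cv2.imwrite('pics/'+f,cv2.cvtColor(p['pixels'],cv2.COLOR_RGB2BGR))
    return p
def att(p):
    a=np.array(p['attitude'],float)
    return a if a.shape==(3,3) else R.from_euler('xyz',a,degrees=True).as_matrix()
def cloud(p):
    h,w=p['range_z'].shape
    K=np.array([[p['fx'],0,p['cx']],[0,p['fy'],p['cy']],[0,0,1]])
    u,v=np.meshgrid(np.arange(w),np.arange(h))
    n=cv2.undistortPoints(np.stack([u,v],-1).reshape(-1,1,2).astype(float),K,np.array(p['D'],float)).reshape(h,w,2)
    z=p['range_z']
    c=np.stack([n[...,0]*z,-n[...,1]*z,-z],-1)
    W=c@att(p).T+np.array(p['eye'])
    W[z==0]=np.nan
    return W
def proj(p,X):
    X=np.atleast_2d(X); c=(X-np.array(p['eye']))@att(p)
    K=np.array([[p['fx'],0,p['cx']],[0,p['fy'],p['cy']],[0,0,1]])
    return cv2.projectPoints(c*[1,-1,-1],np.zeros(3),np.zeros(3),K,np.array(p['D'],float))[0].reshape(-1,2)
E
python3 - <<'E'
from h import *
o=get_obs(); print(o)
for n in ['scene','top','wrist']:
    p=shot(n,n+'0.png'); print(n,p['eye'],p['attitude'],p['fx'],p['D'],p['shot'])
    if n!='wrist':
        for l in ['bath','cover','cover_knob','dial','new1','done1','tray','salt_jar','acid_bottle','beaker','jug1','marker','tip_box']:
            for d in cams.find_in(l,p): print(l,np.round(d['at'],3),round(d['confidence'],2),proj(p,d['at']).round().tolist())
E
```

```text
pics
{'time': 0.0, 'q': array([ 6.84676847e+01,  5.01168245e+00,  1.00340018e+01,  9.50994823e+01,
       -1.93612182e-03,  8.99998260e+01]), 'qd': array([-0.01764232,  0.05952892,  0.09992733,  0.02517679,  0.02432239,
       -0.0675468 ]), 'joint_efforts': array([-1.64721663e-03, -5.20386779e+01,  4.64807832e+01,  1.63442502e-02,
       -9.31343016e-05,  1.87779887e-05]), 'ee_pos': array([0.20178848, 0.51139759, 0.23057343]), 'tcp_rot': array([ -88.56284865,   89.92281276, -110.09498871]), 'wrist_force': array([ 0.58279374, -0.58142023,  0.45971382]), 'torque': array([ 0.06608267, -0.0292941 , -0.03216154]), 'opening': 0.08531593805294813}
scene [1.35253104 0.15386294 0.78662084] [49.85308996  0.33939126 96.84289166] 393.2087864273446 [-0.11815764  0.          0.          0.          0.        ] 1
bath [0.676 0.064 0.079] 0.62 [[250.0, 233.0]]
cover [0.617 0.025 0.141] 0.57 [[237.0, 197.0]]
cover_knob [0.62  0.024 0.142] 0.81 [[237.0, 198.0]]
cover_knob [ 0.796 -0.198  0.126] 0.6 [[129.0, 246.0]]
dial [0.427 0.052 0.115] 0.38 [[256.0, 162.0]]
new1 [0.428 0.27  0.057] 0.85 [[329.0, 
[... 1362 characters left out ...]
04] 0.57 [[374.0, 261.0]]
salt_jar [0.514 0.256 0.074] 0.93 [[164.0, 217.0]]
acid_bottle [0.59  0.372 0.077] 0.95 [[119.0, 186.0]]
acid_bottle [0.738 0.282 0.062] 0.69 [[160.0, 132.0]]
acid_bottle [0.799 0.088 0.05 ] 0.18 [[234.0, 113.0]]
beaker [0.797 0.088 0.048] 0.9 [[234.0, 114.0]]
jug1 [ 0.744 -0.201  0.146] 0.66 [[350.0, 125.0]]
jug1 [ 0.767 -0.044  0.148] 0.64 [[286.0, 114.0]]
jug1 [0.622 0.248 0.062] 0.19 [[170.0, 176.0]]
marker [0.332 0.166 0.012] 0.66 [[199.0, 291.0]]
tip_box [0.735 0.283 0.06 ] 0.8 [[159.0, 133.0]]
wrist [0.13742589 0.53788782 0.37326799] [-1.57446887e+01  3.13464615e-02  6.85011940e+01] 303.44932704056697 [0.01759661 0.         0.         0.         0.        ] 3
```

View pics/scene0.png

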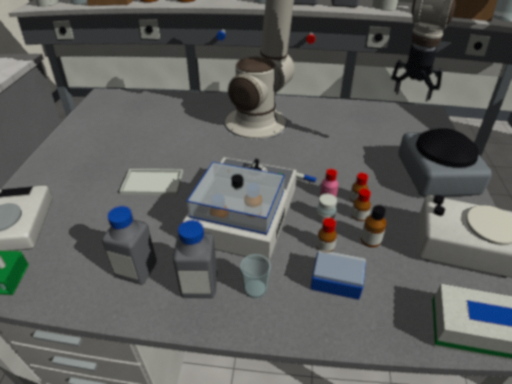

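View pics/top0.png

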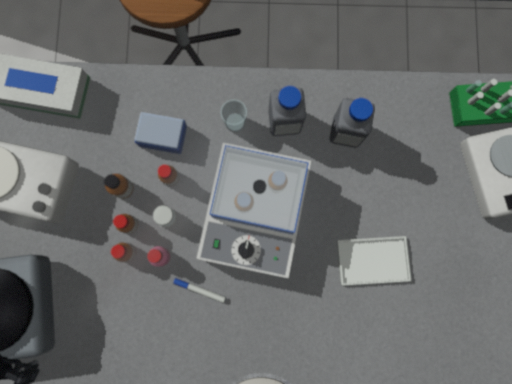

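View pics/wrist0.png

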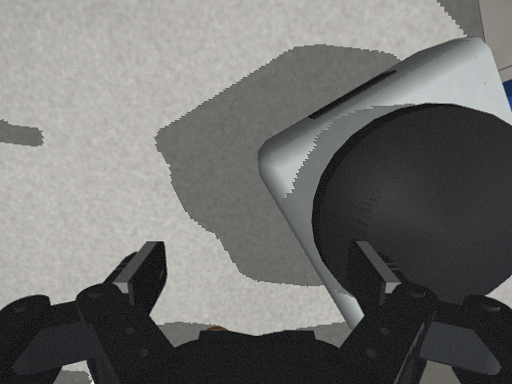

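```bash
python3 - <<'E'
from h import *
p=shot('top'); im=p['pixels']; W=cloud(p)
a=cv2.resize(im[150:290,90:190],None,fx=4,fy=4,interpolation=cv2.INTER_CUBIC)
b=cv2.resize(im[140:290,190:320],None,fx=3.7,fy=3.73,interpolation=cv2.INTER_CUBIC)[:560]
a=a[:555];b=b[:555]
cv2.imwrite('pics/crop1.png',cv2.cvtColor(np.hstack([a,b])[:,:800],cv2.COLOR_RGB2BGR))
for u,v in [(166,173),(122,222),(119,252),(158,256),(162,215),(116,185),(259,187),(244,201),(278,180),(246,250),(375,261)]:
    print(u,v,W[v,u].round(3),im[v,u])
# cover top plane? housing top, tray
for nm,lo,hi in [('coverlid',.135,.15),('collar/rim',.10,.134),('housing',.078,.092)]:
    m=(W[...,2]>lo)&(W[...,2]<hi)&(W[...,0]>.35)&(W[...,0]<.72)&(np.abs(W[...,1]-.03)<.17)
    x=W[m][:,:2].astype(np.float32); print(nm,m.sum(),cv2.minAreaRect(x), x.mean(0))
# tray by depth
m=(W[...,2]>.008)&(W[...,2]<.03)&(np.abs(W[...,0]-.42)<.12)&(np.abs(W[...,1]+.29)<.13)
print('tray',m.sum(),cv2.minAreaRect(W[m][:,:2].astype(np.float32)))
E
```

```text
166 173 [0.623 0.253 0.095] [158  55  54]
122 222 [0.497 0.354 0.095] [159  45  42]
119 252 [0.424 0.358 0.088] [157  55  51]
158 256 [0.416 0.262 0.092] [155  62  61]
162 215 [0.518 0.26  0.078] [172 175 169]
116 185 [0.585 0.369 0.116] [33 31 33]
259 187 [0.579 0.02  0.178] [55 57 57]
244 201 [0.55  0.054 0.144] [145 155 165]
278 180 [ 0.603 -0.026  0.143] [142 153 163]
246 250 [0.434 0.047 0.122] [48 49 52]
375 261 [ 0.418 -0.291  0.01 ] [188 192 186]
coverlid 5996 ((0.5838713645935059, 0.018875256180763245), (0.20794039964675903, 0.17495818436145782), 79.41893768310547) [0.5824492  0.01901988]
collar/rim 205 ((0.4570927023887634, 0.042873866856098175), (0.20416203141212463, 0.08594933897256851), 79.49317932128906) [0.4677142  0.04105594]
housing 4258 ((0.540448009967804, 0.028912991285324097), (0.2302618771791458, 0.3024342656135559), 79.51736450195312) [0.46666086 0.04249586]
tray 669 ((0.42677026987075806, -0.2816358208656311), (0.22603817284107208, 0.23879456520080566), 2.54165061051026e-05)
```

View pics/crop1.png

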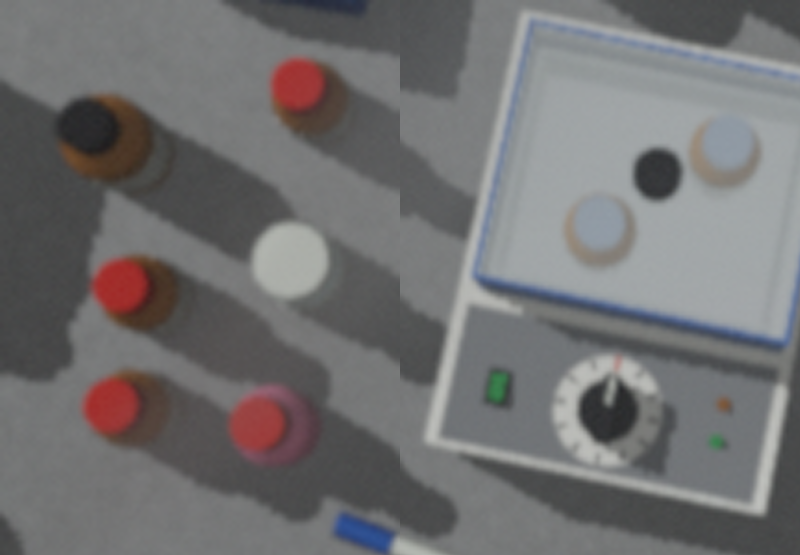

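```bash
cat >> h.py <<'E'
def plane(p,uv,z):
    K=np.array([[p['fx'],0,p['cx']],[0,p['fy'],p['cy']],[0,0,1]])
    n=cv2.undistortPoints(np.array(uv,float).reshape(-1,1,2),K,np.array(p['D'],float)).reshape(-1,2)
    d=np.c_[n[:,0],-n[:,1],-np.ones(len(n))]@att(p).T; e=np.array(p['eye'])
    return e+d*((z-e[2])/d[:,2])[:,None]
def tool():
    o=get_obs(); return o,R.from_euler('xyz',o['tcp_rot'],degrees=True)
def plan(xyz,jaw):
    """shift (mm, tool axes) and rotvec to TCP xyz, pointing down, jaws (tool y) along yaw jaw deg (mod 180)"""
    o,r=tool(); s=r.inv().apply(np.array(xyz)-o['ee_pos'])*1000
    best=None
    for k in (0,180):
        a=np.radians(jaw+k); y=np.array([np.cos(a),np.sin(a),0]); x=np.array([0,0,-1.]); z=np.cross(x,y)
        rv=(r.inv()*R.from_matrix(np.c_[x,y,z])).as_rotvec()
        if best is None or np.linalg.norm(rv)<np.linalg.norm(best): best=rv
    print('shift',s.round(1),'rv',best.round(4),'deg',np.degrees(np.linalg.norm(best)).round(1),'q6',o['q'][5].round(1),'t',round(o['time'],1),'tcp',o['ee_pos'].round(4))
E
python3 - <<'E'
from h import *
o,r=tool(); print(r.as_matrix().round(3))
p=shot('top'); im=p['pixels'].astype(int); W=cloud(p)
def cap(name,u,v,test,z):
    m=np.zeros(im.shape[:2],np.uint8); m[v-14:v+15,u-14:u+15]=test(im)[v-14:v+15,u-14:u+15]
    n,l,st,c=cv2.connectedComponentsWithStats(m); i=1+np.argmax(st[1:,4])
    print(name,c[i].round(1),st[i].tolist(),plane(p,c[i],z).round(4))
red=lambda i:(i[...,0]-i[...,1]>60)
for n,u,v in [('A',166,173),('B',122,222),('C',119,252),('pink',158,256)]: cap(n,u,v,red,.092)
cap('knob',259,187,lambda i:i.sum(-1)<240,.177)
blue=lambda i:(i[...,2]-i[...,0]>12)
cap('d1',244,201,blue,.130);cap('d2',278,180,blue,.130)
cap('dial',246,250,lambda i:i.sum(-1)<200,.12)
m=((im.min(-1)>165)).astype(np.uint8); m[:,:330]=0;m[:,420:]=0;m[:225]=0;m[295:]=0
ys,xs=np.nonzero(m); q=plane(p,np.c_[xs,ys],.012)[:,:2].astype(np.float32); print('tray',cv2.minAreaRect(q))
for nm,xr,yr,z0 in [('jug1',(.6,.9),(-.3,-.12),.05),('jug2',(.65,.95),(-.11,.03),.15),('tipbox',(.65,.85),(.2,.36),.04)]:
    k=(W[...,0]>xr[0])&(W[...,0]<xr[1])&(W[...,1]>yr[0])&(W[...,1]<yr[1])&(W[...,2]>z0)
    x=W[k]; print(nm,x.min(0).round(3),x.max(0).round(3))
plan([.5817,.019,.25],79.5)
E
```

```text
[[ 0.     0.367  0.93 ]
 [-0.     0.93  -0.367]
 [-1.    -0.     0.   ]]
A [163.9 170.6] [158, 165, 13, 12, 131] [[0.6292 0.2593 0.092 ]]
B [119.8 221. ] [113, 215, 14, 13, 144] [[0.4996 0.3607 0.092 ]]
C [117.3 251. ] [111, 244, 14, 14, 145] [[0.4261 0.3615 0.092 ]]
pink [153.9 255.5] [148, 249, 13, 14, 142] [[0.4171 0.2719 0.092 ]]
knob [259.1 186.3] [254, 181, 12, 12, 113] [[0.5805 0.0195 0.177 ]]
d1 [243.5 199.1] [238, 193, 12, 13, 128] [[0.5562 0.0561 0.13  ]]
d2 [278.5 177.1] [273, 171, 12, 14, 135] [[ 0.6126 -0.0278  0.13  ]]
dial [245.9 250.5] [239, 243, 15, 15, 150] [[0.4333 0.0469 0.12  ]]
tray ((0.42006948590278625, -0.28599828481674194), (0.11133594810962677, 0.17860741913318634), 4.929687976837158)
jug1 [ 0.722 -0.261  0.05 ] [ 0.816 -0.169  0.207]
jug2 [ 0.753 -0.089  0.15 ] [ 0.831 -0.007  0.207]
tipbox [0.65 0.22 0.04] [0.792 0.346 0.071]
shift [ -18.7 -318.8  534.1] rv [-0.1925 -0.     -0.    ] deg 11.0 q6 90.0 t 1.6 tcp [0.2019 0.5116 0.2313]
```

apply_moves --rows '[[[-19,-319,534,-0.1925,0,0,1],[-19,-319,534,-0.1925,0,0,1],[-19,-319,534,-0.1925,0,0,1],[-19,-319,534,-0.1925,0,0,1],[-19,-319,534,-0.1925,0,0,1],[-19,-319,534,-0.1925,0,0,1],[-19,-319,534,-0.1925,0,0,1],[-19,-319,534,-0.1925,0,0,1],[-19,-319,534,-0.1925,0,0,1],[-19,-319,534,-0.1925,0,0,1],[-19,-319,534,-0.1925,0,0,1],[-19,-319,534,-0.1925,0,0,1],[-19,-319,534,-0.1925,0,0,1],[-19,-319,534,-0.1925,0,0,1],[-19,-319,534,-0.1925,0,0,1],[-19,-319,534,-0.1925,0,0,1],[-19,-319,534,-0.1925,0,0,1]]]' --newtons 40

```text
time: 3.25
ee_pos: [0.581, 0.0199, 0.2507]
tcp_rot: [20.2, 90.0, 9.8]
wrist_force: [-0.6, 1.3, 0.3]
opening: 0.085
```

```bash
python3 - <<'E'
from h import *
p=shot('wrist','w1.png'); W=cloud(p); im=p['pixels'].astype(int)
k=(im.sum(-1)<220)&(W[...,2]>.16)&(W[...,2]<.19)
print(k.sum(), W[k].mean(0), W[k].min(0),W[k].max(0)); print(proj(p,[.5815,.019,.177]))
plan([.5815,.019,.148],79.5)
E
```

```text
1419 [0.57717275 0.02054002 0.17519154] [0.56364567 0.00467223 0.16005241] [0.59406524 0.03572494 0.17842515]
[[254.08749072 204.43292153]]
shift [102.7  -0.8   0.5] rv [ 0.0014  0.0006 -0.0002] deg 0.1 q6 12.4 t 3.3 tcp [0.5811 0.0199 0.2507]
```

View pics/w1.png

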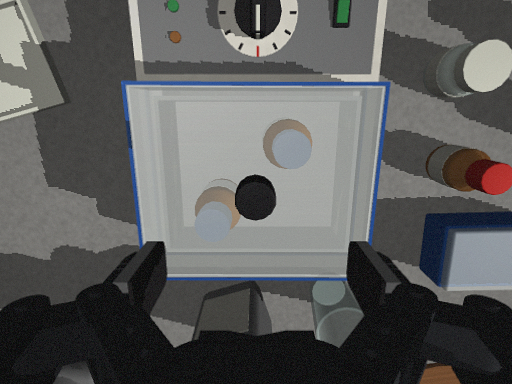

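apply_moves --rows '[[[40,0,-1,0,0,0,1],[70,0,-1,0,0,0,1],[90,0,-1,0,0,0,1],[100,0,-1,0,0,0,1],[103,0,-1,0,0,0,1],[103,0,-1,0,0,0,1],[103,0,-1,0,0,0,0.2],[103,0,-1,0,0,0,0.2],[103,0,-1,0,0,0,0.2],[103,0,-1,0,0,0,0.2],[103,0,-1,0,0,0,0.2],[103,0,-1,0,0,0,0.2],[103,0,-1,0,0,0,0.2],[103,0,-1,0,0,0,0.2]]]' --newtons 40

```text
time: 4.7
ee_pos: [0.5804, 0.02, 0.1484]
tcp_rot: [7.9, 89.9, -2.5]
wrist_force: [-0.3, -0.6, 5.3]
opening: 0.0308
```

apply_moves --rows '[[[-5,0,0,0,0,0,0.2],[-15,0,0,0,0,0,0.2],[-30,0,0,0,0,0,0.2],[-50,0,0,0,0,0,0.2],[-70,0,0,0,0,0,0.2],[-85,0,0,0,0,0,0.2],[-90,0,0,0,0,0,0.2],[-90,0,0,0,0,0,0.2]]]'

```text
time: 5.5
ee_pos: [0.5805, 0.02, 0.239]
tcp_rot: [10.9, 89.9, 0.5]
wrist_force: [0.2, 0.6, -4.3]
opening: 0.0308
```

```bash
python3 - <<'E'
from h import *
p=shot('scene','s2.png')
o,r=tool(); print(r.as_matrix().round(4),o['opening'],o['wrist_force'])
plan([.605,-.25,.2385],90)
plan([.605,-.25,.066],90)
E
```

```text
[[ 1.300e-03  1.810e-01  9.835e-01]
 [-1.000e-04  9.835e-01 -1.810e-01]
 [-1.000e+00  2.000e-04  1.300e-03]] 0.030896327170919502 [-0.01051254  0.13932507 -4.41443092]
shift [  -0.4 -261.    73.2] rv [-0.182   0.0013 -0.    ] deg 10.4 q6 12.4 t 5.5 tcp [0.5803 0.02   0.238 ]
shift [ 172.1 -261.1   73. ] rv [-0.182   0.0013 -0.    ] deg 10.4 q6 12.4 t 5.5 tcp [0.5803 0.02   0.238 ]
```

View pics/s2.png

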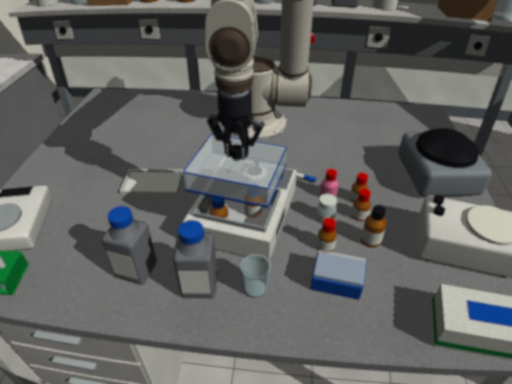

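apply_moves --rows '[[[0,-15,4,-0.01,0,0,0.2],[0,-45,12,-0.03,0,0,0.2],[0,-80,22,-0.06,0,0,0.2],[0,-115,32,-0.085,0,0,0.2],[0,-150,42,-0.11,0,0,0.2],[0,-185,52,-0.135,0,0,0.2],[0,-220,62,-0.155,0,0,0.2],[0,-245,69,-0.172,0,0,0.2],[0,-258,72,-0.18,0,0,0.2],[0,-261,73,-0.182,0,0,0.2],[0,-261,73,-0.182,0,0,0.2],[0,-261,73,-0.182,0,0,0.2],[20,-261,73,-0.182,0,0,0.2],[50,-261,73,-0.182,0,0,0.2],[80,-261,73,-0.182,0,0,0.2],[110,-261,73,-0.182,0,0,0.2],[135,-261,73,-0.182,0,0,0.2],[150,-261,73,-0.182,0,0,0.2],[155,-261,73,-0.182,0,0,0.2],[155,-261,73,-0.182,0,0,0.2]]]'

```text
time: 7.55
ee_pos: [0.6051, -0.2494, 0.0833]
tcp_rot: [1.7, 89.9, 1.8]
wrist_force: [0.2, 0.6, -3.4]
opening: 0.0305
```

```bash
python3 - <<'E'
from h import *
p=shot('scene','s3.png')
o,r=tool(); print(o['opening'],o['wrist_force'])
plan([.605,-.25,.0634],90)
E
```

```text
0.030957501990000857 [-0.29531905 -0.1083653  -2.97596416]
shift [20.8 -0.3 -0.5] rv [0.0005 0.0024 0.0005] deg 0.1 q6 -22.5 t 7.6 tcp [ 0.6055 -0.2497  0.0842]
```

View pics/s3.png

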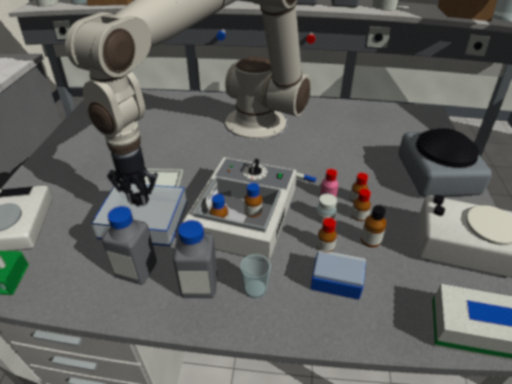

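apply_moves --rows '[[[8,0,0,0,0,0,0.2],[14,0,0,0,0,0,0.2],[18,0,0,0,0,0,0.2],[20,0,0,0,0,0,0.2],[21,0,0,0,0,0,0.2],[21.5,0,0,0,0,0,0.2],[21.5,0,0,0,0,0,0.2]]]'

```text
time: 8.3
ee_pos: [0.6055, -0.2497, 0.0634]
tcp_rot: [-13.0, 89.8, -13.0]
wrist_force: [-5.0, 2.1, 3.9]
opening: 0.0308
```

Contact felt; release and rise.

apply_moves --rows '[[[0,0,0,0,0,0,1],[0,0,0,0,0,0,1],[0,0,0,0,0,0,1],[0,0,0,0,0,0,1],[0,0,0,0,0,0,1],[-10,0,0,0,0,0,1],[-40,0,0,0,0,0,1],[-90,0,0,0,0,0,1],[-140,0,0,0,0,0,1],[-180,0,0,0,0,0,1],[-180,0,0,0,0,0,1],[-180,0,0,0,0,0,1]]]'

```text
time: 9.5
ee_pos: [0.6055, -0.2498, 0.2451]
tcp_rot: [-17.8, 89.7, -17.8]
wrist_force: [-0.1, 0.1, -0.6]
opening: 0.0856
```

```bash
python3 - <<'E'
from h import *
p=shot('top','t4.png'); im=p['pixels'].astype(int); W=cloud(p)
def cap(name,u,v,test,z,d=14):
    m=np.zeros(im.shape[:2],np.uint8); m[v-d:v+d+1,u-d:u+d+1]=test(im)[v-d:v+d+1,u-d:u+d+1]
    n,l,st,c=cv2.connectedComponentsWithStats(m); i=1+np.argmax(st[1:,4])
    print(name,c[i].round(1),st[i].tolist(),plane(p,c[i],z).round(4))
blue=lambda i:(i[...,2]-i[...,0]>40)
cap('d1',244,201,blue,.130);cap('d2',278,180,blue,.130)
a=cv2.resize(p['pixels'][130:290,190:430],None,fx=3.3,fy=3.3,interpolation=cv2.INTER_CUBIC)
cv2.imwrite('pics/t4c.png',cv2.cvtColor(a,cv2.COLOR_RGB2BGR))
plan([.556,.056,.25],79.5)
E
```

```text
d1 [243.3 198.9] [237, 192, 14, 14, 144] [[0.5568 0.0564 0.13  ]]
d2 [278.2 176.9] [272, 170, 14, 14, 147] [[ 0.6131 -0.0271  0.13  ]]
shift [ -7.  305.7 -48.9] rv [0.1836 0.0027 0.0004] deg 10.5 q6 -22.5 t 9.6 tcp [ 0.605  -0.2497  0.2433]
```

View pics/t4c.png

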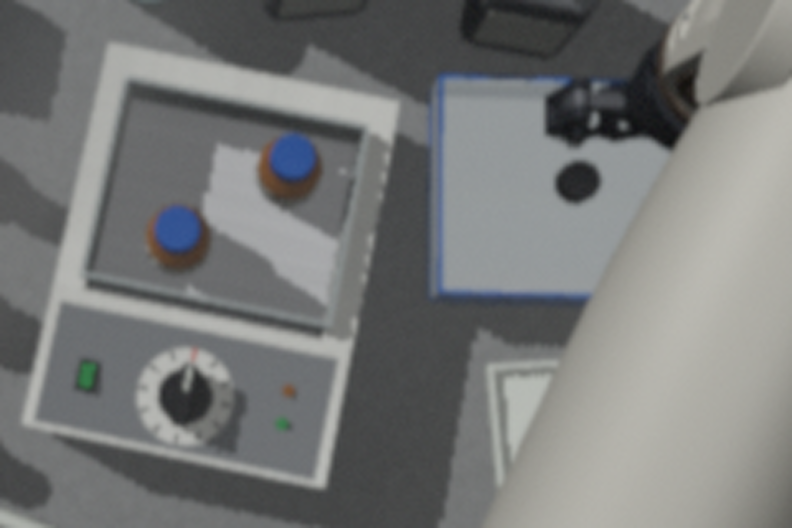

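apply_moves --rows '[[[-7,306,-49,0.1836,0,0,0.75],[-7,306,-49,0.1836,0,0,0.75],[-7,306,-49,0.1836,0,0,0.75],[-7,306,-49,0.1836,0,0,0.75],[-7,306,-49,0.1836,0,0,0.75],[-7,306,-49,0.1836,0,0,0.75],[-7,306,-49,0.1836,0,0,0.75],[-7,306,-49,0.1836,0,0,0.75],[-7,306,-49,0.1836,0,0,0.75],[-7,306,-49,0.1836,0,0,0.75],[-7,306,-49,0.1836,0,0,0.75]]]'

```text
time: 10.65
ee_pos: [0.556, 0.055, 0.2496]
tcp_rot: [-10.8, 89.9, -21.4]
wrist_force: [-0.9, 1.0, 0.1]
opening: 0.0642
```

```bash
python3 - <<'E'
from h import *
p=shot('wrist','w5.png')
im=p['pixels'].astype(int);W=cloud(p)
b=(im[...,2]-im[...,0]>40)&(W[...,2]>.122)&(W[...,2]<.14)
n,l,st,c=cv2.connectedComponentsWithStats(b.astype(np.uint8))
for i in range(1,n):
    if st[i,4]>100: print(c[i].round(),st[i,4],W[l==i].mean(0).round(4))
plan([.5565,.0563,.101],79.5)
E
```

```text
[258. 184.] 1056 [0.5532 0.0576 0.1292]
[196. 253.] 186 [ 0.6099 -0.0134  0.1282]
shift [148.8   1.3  -0.2] rv [-0.0017  0.0024  0.0003] deg 0.2 q6 16.3 t 10.7 tcp [0.5561 0.0551 0.2498]
```

View pics/w5.png

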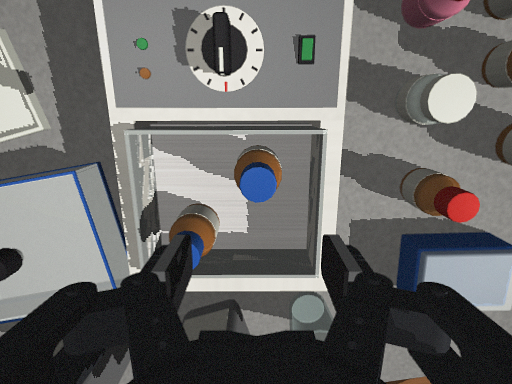

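apply_moves --rows '[[[40,2,-2,0,0,0,0.75],[80,2,-2,0,0,0,0.75],[115,2,-2,0,0,0,0.75],[135,2,-2,0,0,0,0.75],[146,2,-2,0,0,0,0.75],[149,2,-2,0,0,0,0.75],[149,2,-2,0,0,0,0.75],[149,2,-2,0,0,0,0.2],[149,2,-2,0,0,0,0.2],[149,2,-2,0,0,0,0.2],[149,2,-2,0,0,0,0.2],[149,2,-2,0,0,0,0.2],[145,2,-2,0,0,0,0.2],[130,2,-2,0,0,0,0.2],[105,2,-2,0,0,0,0.2],[70,2,-2,0,0,0,0.2],[35,2,-2,0,0,0,0.2],[10,2,-2,0,0,0,0.2],[0,2,-2,0,0,0,0.2],[0,2,-2,0,0,0,0.2]]]' --newtons 40

```text
time: 12.7
ee_pos: [0.5549, 0.0576, 0.2512]
tcp_rot: [4.5, 89.7, -6.1]
wrist_force: [1.2, 0.3, -1.7]
opening: 0.0327
```

```bash
python3 - <<'E'
from h import *
p=shot('scene','s6.png'); q=shot('top','t6.png')
im=q['pixels'].astype(int); W=cloud(q)
for a in [(338,238),(412,240),(340,286),(410,284)]: pass
c=cv2.resize(q['pixels'][220:300,320:430],None,fx=5,fy=5,interpolation=cv2.INTER_CUBIC)
cv2.imwrite('pics/tray6.png',cv2.cvtColor(c,cv2.COLOR_RGB2BGR))
cc=cv2.resize(p['pixels'][100:300,80:380],None,fx=2.5,fy=2.5); cv2.imwrite('pics/s6.png',cv2.cvtColor(cc,cv2.COLOR_RGB2BGR))
plan([.42,-.286,.25],90)
E
```

```text
shift [  -1.2 -362.3  -68.8] rv [-0.185   0.0009  0.0008] deg 10.6 q6 16.5 t 12.8 tcp [0.5542 0.0575 0.2486]
```

View pics/s6.png

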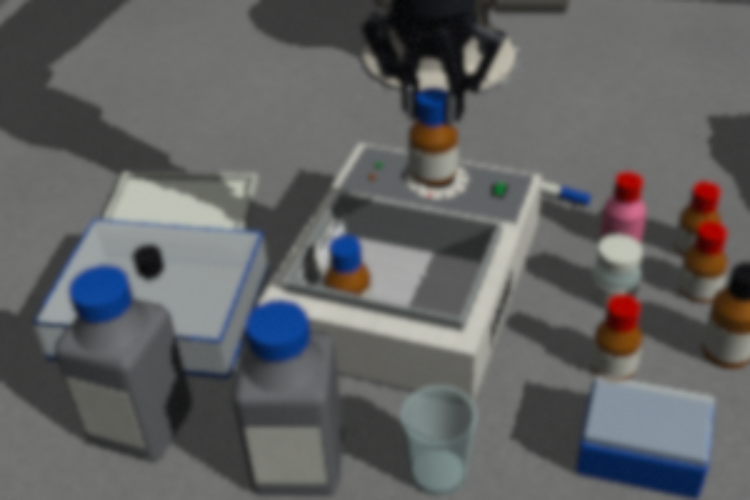

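View pics/tray6.png

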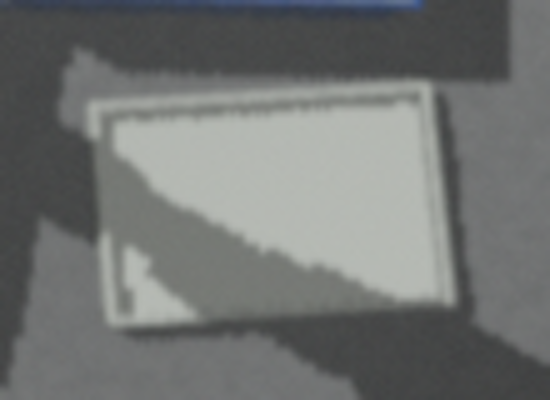

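```bash
python3 - <<'E'
from h import *
q=shot('top')
c=plane(q,[(338,240.6),(406,236.4),(411,281),(342,284.4)],.014); print(c.round(3),c.mean(0)); 
print(np.linalg.norm(np.diff(c,axis=0),axis=1)); d=c[0]-c[1]+c[3]-c[2]; print(np.degrees(np.arctan2(d[1],d[0])))
for n,off in (('L',43),('R',-43)):
    a=np.arctan2(d[1],d[0]); print(n,c.mean(0)[:2]+off/1000*np.array([np.cos(a),np.sin(a)]))
E
```

```text
[[ 0.469 -0.193  0.014]
 [ 0.485 -0.372  0.014]
 [ 0.369 -0.382  0.014]
 [ 0.356 -0.203  0.014]] [ 0.41981348 -0.28749795  0.014     ]
[0.1798933  0.11556099 0.17954765]
94.56413016235676
L [ 0.41639176 -0.24463431]
R [ 0.4232352  -0.33036159]
```

```bash
python3 - <<'E'
from h import *
plan([.423,-.330,.25],94.5)
E
```

```text
shift [  -1.5 -405.   -57.5] rv [-2.635e-01  1.000e-04  9.000e-04] deg 15.1 q6 16.5 t 12.8 tcp [0.5541 0.0575 0.2481]
```

apply_moves --rows '[[[0,-15,-2,-0.01,0,0,0.2],[0,-45,-6,-0.03,0,0,0.2],[0,-85,-12,-0.06,0,0,0.2],[0,-125,-18,-0.08,0,0,0.2],[0,-165,-23,-0.11,0,0,0.2],[0,-205,-29,-0.13,0,0,0.2],[0,-245,-35,-0.16,0,0,0.2],[0,-285,-40,-0.18,0,0,0.2],[0,-325,-46,-0.21,0,0,0.2],[0,-360,-51,-0.235,0,0,0.2],[0,-390,-55,-0.255,0,0,0.2],[0,-402,-57,-0.263,0,0,0.2],[0,-405,-57.5,-0.2635,0,0,0.2],[0,-405,-57.5,-0.2635,0,0,0.2],[30,-405,-57.5,-0.2635,0,0,0.2],[70,-405,-57.5,-0.2635,0,0,0.2],[110,-405,-57.5,-0.2635,0,0,0.2],[145,-405,-57.5,-0.2635,0,0,0.2],[160,-405,-57.5,-0.2635,0,0,0.2],[160,-405,-57.5,-0.2635,0,0,0.2]]]'

```text
time: 14.85
ee_pos: [0.4226, -0.3286, 0.0868]
tcp_rot: [150.0, 89.8, 154.6]
wrist_force: [0.1, 0.0, -1.4]
opening: 0.033
```

```bash
python3 - <<'E'
from h import *
p=shot('scene','s7.png'); 
cc=cv2.resize(p['pixels'][100:300,80:380],None,fx=2.5,fy=2.5); cv2.imwrite('pics/s7.png',cv2.cvtColor(cc,cv2.COLOR_RGB2BGR))
plan([.423,-.330,.067],94.5)
E
```

```text
shift [21.9 -0.5 -0.3] rv [ 0.0009 -0.0004  0.0005] deg 0.1 q6 -42.4 t 14.9 tcp [ 0.4233 -0.3294  0.0889]
```

View pics/s7.png

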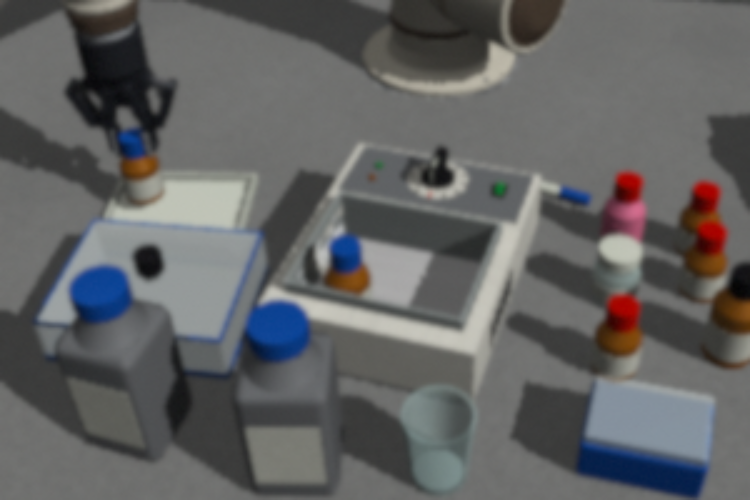

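apply_moves --rows '[[[8,0,0,0,0,0,0.2],[15,0,0,0,0,0,0.2],[19,0,0,0,0,0,0.2],[21,0,0,0,0,0,0.2],[21.5,0,0,0,0,0,0.2],[21.5,0,0,0,0,0,0.2],[21.5,0,0,0,0,0,0.75],[21.5,0,0,0,0,0,0.75],[21.5,0,0,0,0,0,0.75],[21.5,0,0,0,0,0,0.75],[5,0,0,0,0,0,0.75],[-20,0,0,0,0,0,0.75],[-60,0,0,0,0,0,0.75],[-110,0,0,0,0,0,0.75],[-160,0,0,0,0,0,0.75],[-162,0,0,0,0,0,0.75]]]'

```text
time: 16.5
ee_pos: [0.4246, -0.3303, 0.2579]
tcp_rot: [-46.4, 89.4, -41.8]
wrist_force: [0.4, -0.2, 0.0]
opening: 0.0641
```

```bash
python3 - <<'E'
from h import *
plan([.6115,-.027,.25],79.5)
plan([.6115,-.027,.101],79.5)
E
```

```text
shift [  7.3 287.6 210.3] rv [0.2627 0.0076 0.0061] deg 15.1 q6 -42.4 t 16.5 tcp [ 0.4246 -0.3303  0.2579]
shift [156.3 288.7 209.3] rv [0.2627 0.0076 0.0061] deg 15.1 q6 -42.4 t 16.5 tcp [ 0.4246 -0.3303  0.2579]
```

apply_moves --rows '[[[7,288,210,0.2627,0,0,0.75],[7,288,210,0.2627,0,0,0.75],[7,288,210,0.2627,0,0,0.75],[7,288,210,0.2627,0,0,0.75],[7,288,210,0.2627,0,0,0.75],[7,288,210,0.2627,0,0,0.75],[7,288,210,0.2627,0,0,0.75],[7,288,210,0.2627,0,0,0.75],[7,288,210,0.2627,0,0,0.75],[7,288,210,0.2627,0,0,0.75],[7,288,210,0.2627,0,0,0.75],[7,288,210,0.2627,0,0,0.75]]]'

```text
time: 17.7
ee_pos: [0.6107, -0.028, 0.2508]
tcp_rot: [-29.8, 89.4, -40.4]
wrist_force: [-0.4, -0.2, -0.3]
opening: 0.0643
```

```bash
python3 - <<'E'
from h import *
p=shot('wrist','w8.png')
im=p['pixels'].astype(int);W=cloud(p)
b=(im[...,2]-im[...,0]>40)&(W[...,2]>.122)&(W[...,2]<.14)
n,l,st,c=cv2.connectedComponentsWithStats(b.astype(np.uint8))
for i in range(1,n):
    if st[i,4]>100: print(c[i].round(),st[i,4],W[l==i].mean(0).round(4))
plan([.6115,-.027,.101],79.5)
E
```

```text
[258. 184.] 1040 [ 0.6093 -0.0265  0.1292]
shift [149.8   1.7  -0.8] rv [-0.0018  0.0089  0.0051] deg 0.6 q6 8.2 t 17.8 tcp [ 0.6108 -0.0279  0.2508]
```

View pics/w8.png

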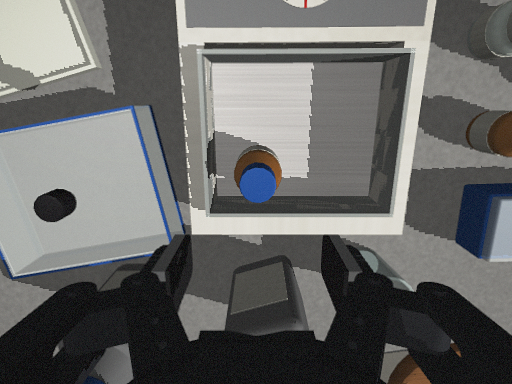

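apply_moves --rows '[[[40,2,-1.5,0,0.009,0.005,0.75],[80,2,-1.5,0,0.009,0.005,0.75],[115,2,-1.5,0,0.009,0.005,0.75],[135,2,-1.5,0,0.009,0.005,0.75],[146,2,-1.5,0,0.009,0.005,0.75],[150,2,-1.5,0,0.009,0.005,0.75],[150,2,-1.5,0,0.009,0.005,0.75],[150,2,-1.5,0,0.009,0.005,0.2],[150,2,-1.5,0,0.009,0.005,0.2],[150,2,-1.5,0,0.009,0.005,0.2],[150,2,-1.5,0,0.009,0.005,0.2],[150,2,-1.5,0,0.009,0.005,0.2],[146,2,-1.5,0,0.009,0.005,0.2],[130,2,-1.5,0,0.009,0.005,0.2],[105,2,-1.5,0,0.009,0.005,0.2],[70,2,-1.5,0,0.009,0.005,0.2],[35,2,-1.5,0,0.009,0.005,0.2],[10,2,-1.5,0,0.009,0.005,0.2],[0,2,-1.5,0,0.009,0.005,0.2],[0,2,-1.5,0,0.009,0.005,0.2]]]'

```text
time: 19.75
ee_pos: [0.6101, -0.0255, 0.2515]
tcp_rot: [11.6, 89.9, 1.0]
wrist_force: [0.5, 0.8, -2.2]
opening: 0.0329
```

```bash
python3 - <<'E'
from h import *
plan([.4165,-.245,.25],94.5)
q=shot('top','t9.png');im=q['pixels'].astype(int)
b=(im[...,2]-im[...,0]>40).astype(np.uint8); b[:,:330]=0;b[:225]=0;b[300:]=0;b[:,430:]=0
n,l,st,c=cv2.connectedComponentsWithStats(b)
for i in range(1,n):
    if st[i,4]>40: print(c[i],st[i,4],plane(q,c[i],.096))
r=(im[...,0]-im[...,1]>60).astype(np.uint8); r[:,200:]=0;r[:160]=0;r[270:]=0
n,l,st,c=cv2.connectedComponentsWithStats(r)
for i in range(1,n):
    if st[i,4]>40: print('red',c[i],st[i,4],plane(q,c[i],.092))
E
```

```text
shift [   1.3 -251.3 -150. ] rv [-2.634e-01  1.400e-03 -1.000e-04] deg 15.1 q6 8.2 t 19.8 tcp [ 0.6101 -0.0255  0.2515]
[398.98561151 258.30935252] 139 [[ 0.42446065 -0.32748637  0.096     ]]
red [163.88  170.552] 125 [[0.62938164 0.2592168  0.092     ]]
red [119.69014085 220.95774648] 142 [[0.4996579  0.36092715 0.092     ]]
red [117.23913043 250.93478261] 138 [[0.42614974 0.36169045 0.092     ]]
red [153.86861314 255.59124088] 137 [[0.41687012 0.27190019 0.092     ]]
```

apply_moves --rows '[[[0,-12,-7,-0.015,0,0,0.2],[0,-42,-25,-0.045,0,0,0.2],[0,-75,-45,-0.08,0,0,0.2],[0,-108,-65,-0.11,0,0,0.2],[0,-141,-84,-0.15,0,0,0.2],[0,-174,-104,-0.18,0,0,0.2],[0,-207,-124,-0.22,0,0,0.2],[0,-235,-140,-0.25,0,0,0.2],[0,-248,-148,-0.26,0,0,0.2],[0,-251,-150,-0.2634,0,0,0.2],[0,-251,-150,-0.2634,0,0,0.2],[0,-251,-150,-0.2634,0,0,0.2],[30,-251,-150,-0.2634,0,0,0.2],[70,-251,-150,-0.2634,0,0,0.2],[110,-251,-150,-0.2634,0,0,0.2],[145,-251,-150,-0.2634,0,0,0.2],[165,-251,-150,-0.2634,0,0,0.2],[165,-251,-150,-0.2634,0,0,0.2],[165,-251,-150,-0.2634,0,0,0.2]]]'

```text
time: 21.7
ee_pos: [0.4166, -0.2442, 0.0855]
tcp_rot: [162.0, 90.0, 166.5]
wrist_force: [0.2, 0.4, -2.0]
opening: 0.033
```

```bash
python3 - <<'E'
from h import *
plan([.4165,-.245,.067],94.5)
E
```

```text
shift [18.5 -0.8 -0.1] rv [ 0.0009 -0.0008 -0.0002] deg 0.1 q6 -34.9 t 21.7 tcp [ 0.4166 -0.2442  0.0855]
```

apply_moves --rows '[[[8,0,0,0,0,0,0.2],[14,0,0,0,0,0,0.2],[17,0,0,0,0,0,0.2],[18.5,0,0,0,0,0,0.2],[18.5,0,0,0,0,0,0.2],[18.5,0,0,0,0,0,0.2],[18.5,0,0,0,0,0,0.75],[18.5,0,0,0,0,0,0.75],[18.5,0,0,0,0,0,0.75],[18.5,0,0,0,0,0,0.75],[5,0,0,0,0,0,0.75],[-20,0,0,0,0,0,0.75],[-60,0,0,0,0,0,0.75],[-110,0,0,0,0,0,0.75],[-160,0,0,0,0,0,0.75],[-162,0,0,0,0,0,0.75]]]'

```text
time: 23.3
ee_pos: [0.418, -0.245, 0.2553]
tcp_rot: [-36.2, 89.5, -31.7]
wrist_force: [0.7, -0.3, 0.4]
opening: 0.0641
```

```bash
python3 - <<'E'
from h import *
plan([.6285,.257,.27],79.5)
p=shot('scene','s10.png')
cc=cv2.resize(p['pixels'][100:300,80:380],None,fx=2.5,fy=2.5); cv2.imwrite('pics/s10.png',cv2.cvtColor(cc,cv2.COLOR_RGB2BGR))
E
```

```text
shift [-15.5 483.6 249.8] rv [0.2627 0.0081 0.0045] deg 15.1 q6 -34.9 t 23.3 tcp [ 0.418  -0.245   0.2553]
```

View pics/s10.png

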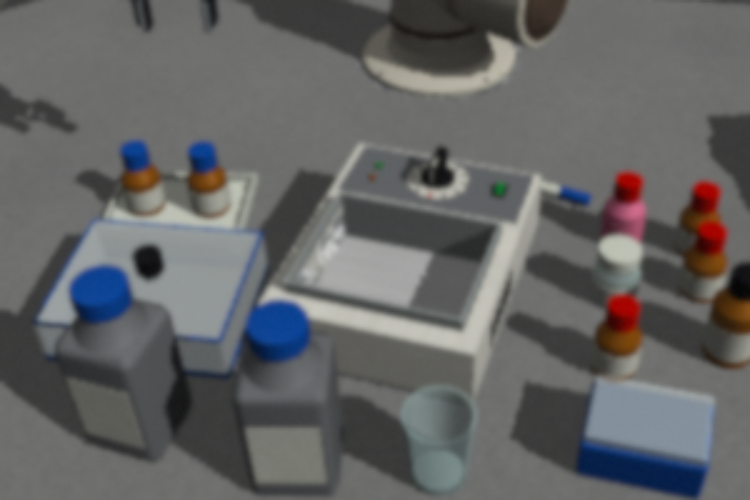

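apply_moves --rows '[[[-15,484,250,0.2627,0.008,0.004,0.75],[-15,484,250,0.2627,0.008,0.004,0.75],[-15,484,250,0.2627,0.008,0.004,0.75],[-15,484,250,0.2627,0.008,0.004,0.75],[-15,484,250,0.2627,0.008,0.004,0.75],[-15,484,250,0.2627,0.008,0.004,0.75],[-15,484,250,0.2627,0.008,0.004,0.75],[-15,484,250,0.2627,0.008,0.004,0.75],[-15,484,250,0.2627,0.008,0.004,0.75],[-15,484,250,0.2627,0.008,0.004,0.75],[-15,484,250,0.2627,0.008,0.004,0.75],[-15,484,250,0.2627,0.008,0.004,0.75],[-15,484,250,0.2627,0.008,0.004,0.75],[-15,484,250,0.2627,0.008,0.004,0.75],[-15,484,250,0.2627,0.008,0.004,0.75]]]'

```text
time: 24.85
ee_pos: [0.6282, 0.2562, 0.2677]
tcp_rot: [154.2, 89.9, 143.6]
wrist_force: [-0.5, -0.6, 1.0]
opening: 0.0639
```

```bash
cat >> h.py <<'E'
def redcaps(p,zlo,zhi):
    im=p['pixels'].astype(int);W=cloud(p)
    b=(im[...,0]-im[...,1]>50)&(W[...,2]>zlo)&(W[...,2]<zhi)
    n,l,st,c=cv2.connectedComponentsWithStats(b.astype(np.uint8))
    for i in range(1,n):
        if st[i,4]>60: print('red',c[i].round(),st[i,4],W[l==i].mean(0).round(4))
E
python3 - <<'E'
from h import *
p=shot('wrist','w11.png'); redcaps(p,.083,.105)
plan([.6285,.257,.063],79.5)
E
```

```text
red [341.  19.] 1116 [0.4968 0.3619 0.0913]
red [259. 172.] 751 [0.6259 0.2604 0.0912]
shift [204.8   0.6   0.5] rv [-0.0014 -0.0018 -0.0012] deg 0.1 q6 32.7 t 24.9 tcp [0.6282 0.2562 0.2678]
```

View pics/w11.png

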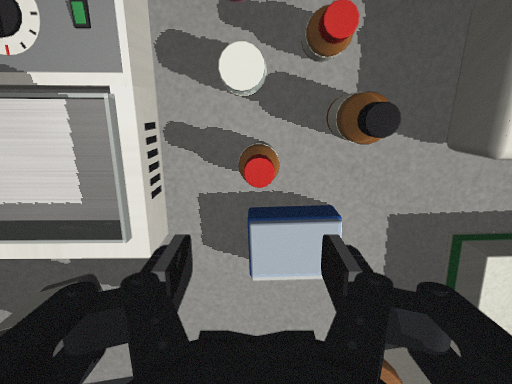

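apply_moves --rows '[[[45,3,-1,0,0,0,0.75],[90,3,-1,0,0,0,0.75],[135,3,-1,0,0,0,0.75],[170,3,-1,0,0,0,0.75],[192,3,-1,0,0,0,0.75],[202,3,-1,0,0,0,0.75],[205,3,-1,0,0,0,0.75],[205,3,-1,0,0,0,0.75],[205,3,-1,0,0,0,0.2],[205,3,-1,0,0,0,0.2],[205,3,-1,0,0,0,0.2],[205,3,-1,0,0,0,0.2],[205,3,-1,0,0,0,0.2],[200,3,-1,0,0,0,0.2],[180,3,-1,0,0,0,0.2],[140,3,-1,0,0,0,0.2],[95,3,-1,0,0,0,0.2],[50,3,-1,0,0,0,0.2],[15,3,-1,0,0,0,0.2],[0,3,-1,0,0,0,0.2]]]'

```text
time: 26.9
ee_pos: [0.628, 0.2595, 0.2723]
tcp_rot: [60.0, 89.7, 49.4]
wrist_force: [0.5, 0.1, -1.8]
opening: 0.0331
```

```bash
python3 - <<'E'
from h import *
plan([.6236,.0576,.26],79.5)
p=shot('scene','s12.png')
cc=cv2.resize(p['pixels'][100:300,80:380],None,fx=2.5,fy=2.5); cv2.imwrite('pics/s12.png',cv2.cvtColor(cc,cv2.COLOR_RGB2BGR))
E
```

```text
shift [  11.6 -199.3   32.7] rv [-0.0013  0.0023 -0.0039] deg 0.3 q6 33.0 t 26.9 tcp [0.628  0.2595 0.2723]
```

View pics/s12.png

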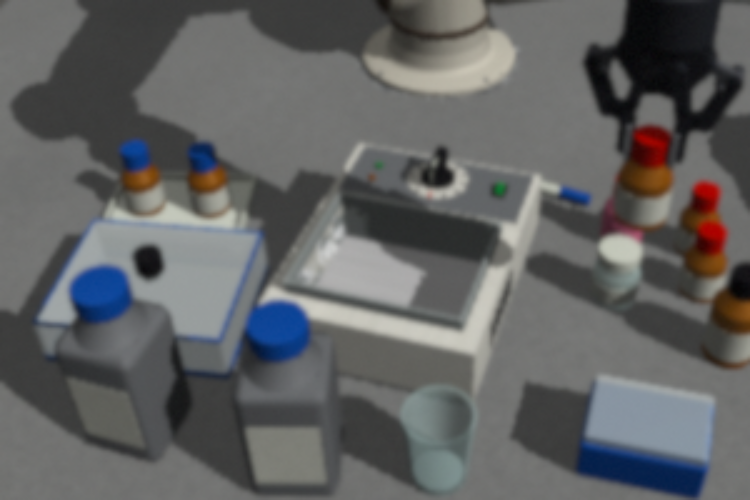

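apply_moves --rows '[[[0,-15,2,0,0,0,0.2],[0,-45,7,0,0,0,0.2],[0,-80,13,0,0,0,0.2],[0,-115,19,0,0,0,0.2],[0,-150,25,0,0,-0.002,0.2],[5,-180,30,0,0,-0.003,0.2],[8,-194,32,0,0.002,-0.004,0.2],[11,-199,33,0,0.002,-0.004,0.2],[11,-199,33,0,0.002,-0.004,0.2],[11,-199,33,0,0.002,-0.004,0.2],[40,-199,33,0,0.002,-0.004,0.2],[80,-199,33,0,0.002,-0.004,0.2],[115,-199,33,0,0.002,-0.004,0.2],[138,-199,33,0,0.002,-0.004,0.2],[148,-199,33,0,0.002,-0.004,0.2],[148,-199,33,0,0.002,-0.004,0.2],[148,-199,33,0,0.002,-0.004,0.2]]]'

```text
time: 28.65
ee_pos: [0.6253, 0.0591, 0.1258]
tcp_rot: [20.7, 89.8, 10.1]
wrist_force: [0.1, -0.1, -1.8]
opening: 0.033
```

```bash
python3 - <<'E'
from h import *
plan([.6236,.0576,.101],79.5)
p=shot('scene','s13.png')
cc=cv2.resize(p['pixels'][150:290,170:350],None,fx=4,fy=4); cv2.imwrite('pics/s13.png',cv2.cvtColor(cc,cv2.COLOR_RGB2BGR))
E
```

```text
shift [24.8 -1.8 -1.4] rv [-0.0006  0.0027 -0.001 ] deg 0.2 q6 15.9 t 28.6 tcp [0.6253 0.0591 0.1258]
```

View pics/s13.png

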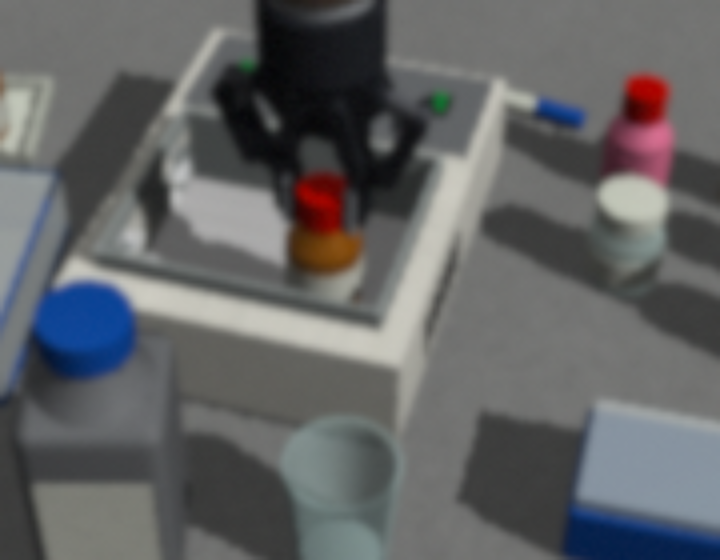

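apply_moves --rows '[[[8,-2,-1.5,0,0.002,0,0.2],[15,-2,-1.5,0,0.002,0,0.2],[20,-2,-1.5,0,0.002,0,0.2],[23,-2,-1.5,0,0.002,0,0.2],[24.5,-2,-1.5,0,0.002,0,0.2],[24.5,-2,-1.5,0,0.002,0,0.2],[24.5,-2,-1.5,0,0.002,0,0.2],[24.5,-2,-1.5,0,0.002,0,0.65],[24.5,-2,-1.5,0,0.002,0,0.65],[24.5,-2,-1.5,0,0.002,0,0.65],[24.5,-2,-1.5,0,0.002,0,0.65],[10,-2,-1.5,0,0.002,0,0.65],[-20,-2,-1.5,0,0.002,0,0.65],[-60,-2,-1.5,0,0.002,0,0.65],[-110,-2,-1.5,0,0.002,0,0.65],[-140,-2,-1.5,0,0.002,0,0.65],[-140,-2,-1.5,0,0.002,0,0.65]]]'

```text
time: 30.4
ee_pos: [0.6242, 0.0573, 0.2729]
tcp_rot: [19.9, 89.4, 9.4]
wrist_force: [0.9, -0.5, 0.5]
opening: 0.0554
```

```bash
python3 - <<'E'
from h import *
p=shot('top','t14.png'); redcaps(p,.075,.145)
plan([.498,.359,.26],90)
E
```

```text
red [120. 221.] 146 [0.4992 0.3602 0.0926]
red [117. 251.] 148 [0.4259 0.3612 0.0924]
red [154. 256.] 143 [0.4164 0.2716 0.0927]
shift [   9.4  273.6 -179.1] rv [-0.1841  0.0068 -0.0021] deg 10.6 q6 15.8 t 30.4 tcp [0.6239 0.0573 0.2699]
```

View pics/t14.png

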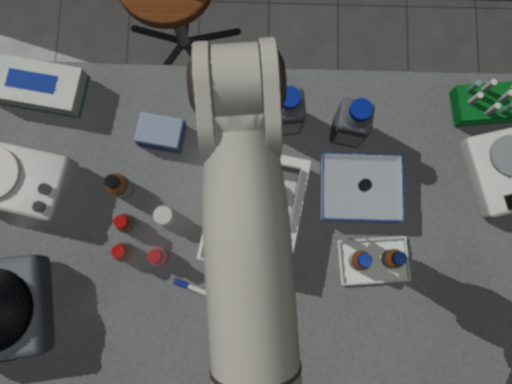

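apply_moves --rows '[[[9,275,-178,-0.184,0.007,-0.002,0.7],[9,275,-178,-0.184,0.007,-0.002,0.7],[9,275,-178,-0.184,0.007,-0.002,0.7],[9,275,-178,-0.184,0.007,-0.002,0.7],[9,275,-178,-0.184,0.007,-0.002,0.7],[9,275,-178,-0.184,0.007,-0.002,0.7],[9,275,-178,-0.184,0.007,-0.002,0.7],[9,275,-178,-0.184,0.007,-0.002,0.7],[9,275,-178,-0.184,0.007,-0.002,0.7],[9,275,-178,-0.184,0.007,-0.002,0.7]]]'

```text
time: 31.45
ee_pos: [0.4996, 0.3592, 0.2602]
tcp_rot: [-135.6, 90.0, -135.6]
wrist_force: [1.3, 0.3, 1.2]
opening: 0.0599
```

```bash
python3 - <<'E'
from h import *
p=shot('wrist','w15.png'); redcaps(p,.083,.105)
plan([.4975,.3605,.063],90)
E
```

```text
red [168.  90.] 1035 [0.4143 0.2741 0.0912]
red [259.  99.] 939 [0.4229 0.3628 0.0913]
red [259. 172.] 782 [0.4958 0.3624 0.0911]
shift [197.4   1.5  -2.3] rv [-0.0015 -0.0003  0.0003] deg 0.1 q6 35.8 t 31.5 tcp [0.4998 0.359  0.2604]
```

View pics/w15.png

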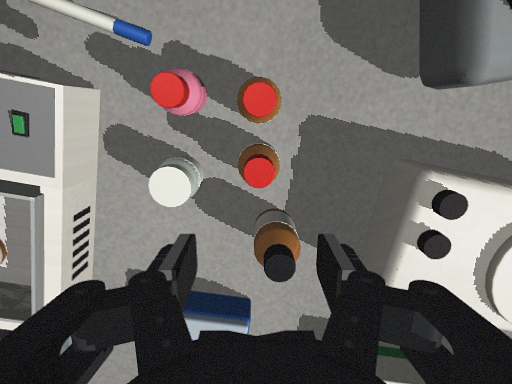

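apply_moves --rows '[[[45,2,-2,0,0,0,0.7],[90,2,-2,0,0,0,0.7],[130,2,-2,0,0,0,0.7],[165,2,-2,0,0,0,0.7],[186,2,-2,0,0,0,0.7],[195,2,-2,0,0,0,0.7],[197,2,-2,0,0,0,0.7],[197,2,-2,0,0,0,0.7],[197,2,-2,0,0,0,0.2],[197,2,-2,0,0,0,0.2],[197,2,-2,0,0,0,0.2],[197,2,-2,0,0,0,0.2],[197,2,-2,0,0,0,0.2],[192,2,-2,0,0,0,0.2],[170,2,-2,0,0,0,0.2],[130,2,-2,0,0,0,0.2],[85,2,-2,0,0,0,0.2],[40,2,-2,0,0,0,0.2],[10,2,-2,0,0,0,0.2],[0,2,-2,0,0,0,0.2]]]'

```text
time: 33.5
ee_pos: [0.4983, 0.3615, 0.2642]
tcp_rot: [36.4, 89.8, 36.3]
wrist_force: [1.2, 0.3, -2.0]
opening: 0.0329
```

```bash
python3 - <<'E'
from h import *
plan([.6072,-.0308,.26],79.5)
p=shot('scene','s16.png')
cc=cv2.resize(p['pixels'][100:300,150:450],None,fx=2.5,fy=2.5); cv2.imwrite('pics/s16.png',cv2.cvtColor(cc,cv2.COLOR_RGB2BGR))
q=shot('top'); redcaps(q,.075,.145)
E
```

```text
shift [   3.6 -392.2  109.4] rv [ 0.1819  0.0033 -0.0029] deg 10.4 q6 36.0 t 33.5 tcp [0.4983 0.3615 0.2642]
red [263. 177.] 161 [0.611  0.0104 0.1289]
red [117. 251.] 149 [0.4258 0.3611 0.0927]
red [154. 256.] 137 [0.4159 0.2721 0.0928]
```

View pics/s16.png

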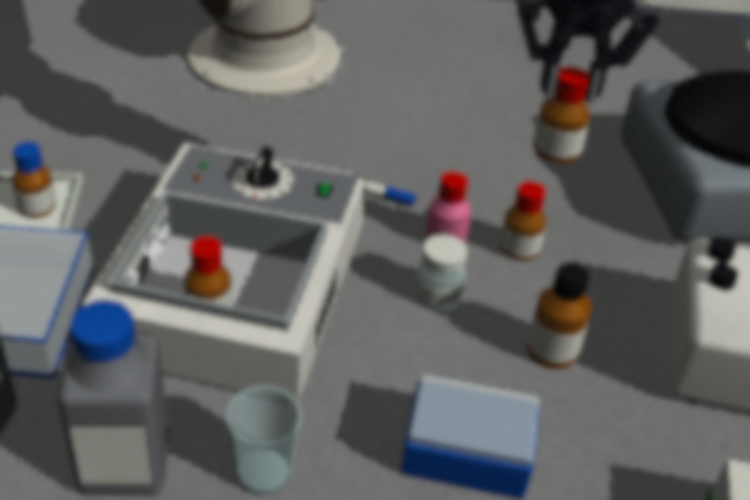

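```bash
python3 - <<'E'
from h import *
plan([.5528,.0708,.26],79.5)
E
```

```text
shift [   1.  -290.5   55. ] rv [ 0.1819  0.001  -0.0008] deg 10.4 q6 36.0 t 33.6 tcp [0.4982 0.3614 0.2611]
```

apply_moves --rows '[[[0,-15,3,0.01,0,0,0.2],[0,-45,9,0.03,0,0,0.2],[0,-80,15,0.05,0,0,0.2],[0,-115,22,0.07,0,0,0.2],[0,-150,28,0.095,0,0,0.2],[0,-185,35,0.12,0,0,0.2],[0,-220,42,0.14,0,0,0.2],[0,-255,48,0.16,0,0,0.2],[0,-280,53,0.176,0,0,0.2],[0,-290,55,0.182,0,0,0.2],[0,-290,55,0.182,0,0,0.2],[0,-290,55,0.182,0,0,0.2],[30,-290,55,0.182,0,0,0.2],[70,-290,55,0.182,0,0,0.2],[105,-290,55,0.182,0,0,0.2],[128,-290,55,0.182,0,0,0.2],[137,-290,55,0.182,0,0,0.2],[137,-290,55,0.182,0,0,0.2],[137,-290,55,0.182,0,0,0.2]]]'

```text
time: 35.5
ee_pos: [0.5534, 0.072, 0.1253]
tcp_rot: [30.2, 89.8, 19.8]
wrist_force: [-0.2, 0.1, -2.2]
opening: 0.033
```

```bash
python3 - <<'E'
from h import *
plan([.5528,.0708,.101],79.5)
p=shot('scene','s17.png')
cc=cv2.resize(p['pixels'][150:290,170:350],None,fx=4,fy=4); cv2.imwrite('pics/s17.png',cv2.cvtColor(cc,cv2.COLOR_RGB2BGR))
E
```

```text
shift [24.3 -1.3 -0.4] rv [ 0.0007  0.0023 -0.0014] deg 0.2 q6 17.9 t 35.5 tcp [0.5534 0.072  0.1253]
```

View pics/s17.png

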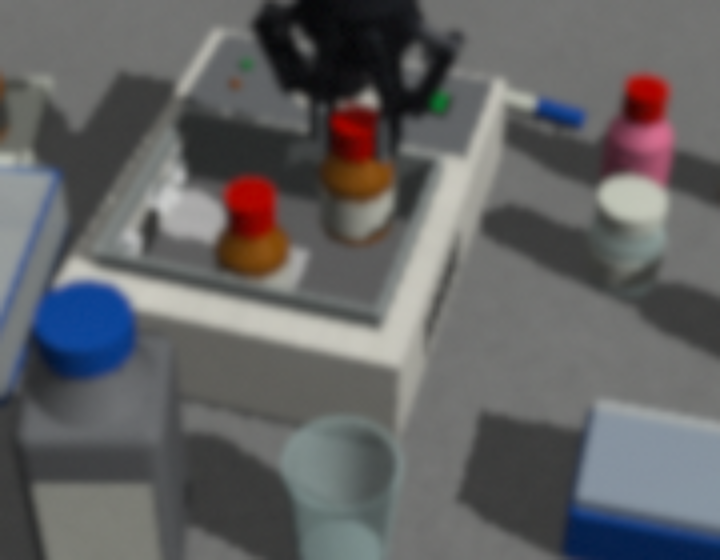

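apply_moves --rows '[[[8,-1.5,0,0,0.002,0,0.2],[15,-1.5,0,0,0.002,0,0.2],[20,-1.5,0,0,0.002,0,0.2],[23,-1.5,0,0,0.002,0,0.2],[24.5,-1.5,0,0,0.002,0,0.2],[24.5,-1.5,0,0,0.002,0,0.2],[24.5,-1.5,0,0,0.002,0,0.2],[24.5,-1.5,0,0,0.002,0,0.65],[24.5,-1.5,0,0,0.002,0,0.65],[24.5,-1.5,0,0,0.002,0,0.65],[24.5,-1.5,0,0,0.002,0,0.65],[10,-1.5,0,0,0.002,0,0.65],[-20,-1.5,0,0,0.002,0,0.65],[-60,-1.5,0,0,0.002,0,0.65],[-110,-1.5,0,0,0.002,0,0.65],[-140,-1.5,0,0,0.002,0,0.65],[-140,-1.5,0,0,0.002,0,0.65]]]'

```text
time: 37.25
ee_pos: [0.554, 0.0704, 0.2718]
tcp_rot: [25.0, 89.4, 14.6]
wrist_force: [-0.1, 0.5, 0.8]
opening: 0.0557
```

```bash
python3 - <<'E'
from h import *
plan([.4245,.3605,.26],100)
p=shot('top'); redcaps(p,.075,.145)
E
```

```text
shift [  11.3  261.7 -180.2] rv [-0.3573  0.0094 -0.0025] deg 20.5 q6 17.7 t 37.2 tcp [0.554  0.0704 0.2718]
red [117. 251.] 145 [0.4259 0.3615 0.0924]
red [154. 256.] 141 [0.4164 0.2717 0.0925]
```

apply_moves --rows '[[[11,262,-180,-0.357,0.009,-0.002,0.7],[11,262,-180,-0.357,0.009,-0.002,0.7],[11,262,-180,-0.357,0.009,-0.002,0.7],[11,262,-180,-0.357,0.009,-0.002,0.7],[11,262,-180,-0.357,0.009,-0.002,0.7],[11,262,-180,-0.357,0.009,-0.002,0.7],[11,262,-180,-0.357,0.009,-0.002,0.7],[11,262,-180,-0.357,0.009,-0.002,0.7],[11,262,-180,-0.357,0.009,-0.002,0.7],[11,262,-180,-0.357,0.009,-0.002,0.7]]]'

```text
time: 38.3
ee_pos: [0.4247, 0.3598, 0.2576]
tcp_rot: [178.3, 89.8, -171.8]
wrist_force: [-0.3, -0.3, 0.2]
opening: 0.0596
```

```bash
python3 - <<'E'
from h import *
p=shot('wrist','w18.png'); redcaps(p,.083,.105)
q=shot('top'); redcaps(q,.075,.145)
plan([.4242,.3618,.063],100)
E
```

```text
red [174. 151.] 876 [0.4132 0.2742 0.091 ]
red [259. 175.] 797 [0.4222 0.3627 0.0912]
red [263. 178.] 162 [0.6109 0.0104 0.1287]
red [237. 200.] 168 [0.555  0.0714 0.1286]
red [118. 252.] 115 [0.4233 0.3596 0.0926]
red [154. 256.] 143 [0.4164 0.2715 0.0928]
shift [194.9   2.1   0.2] rv [-0.0019 -0.0027 -0.0004] deg 0.2 q6 30.3 t 38.4 tcp [0.4249 0.3597 0.2579]
```

View pics/w18.png

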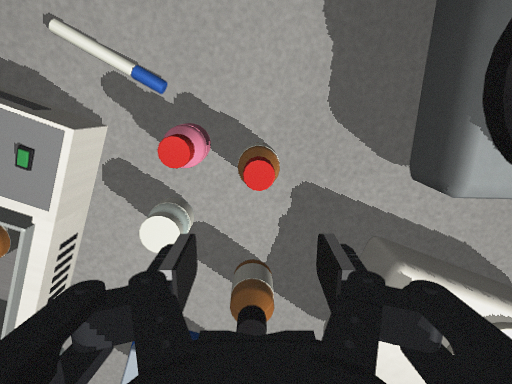

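apply_moves --rows '[[[45,2,0,0,0,0,0.7],[90,2,0,0,0,0,0.7],[130,2,0,0,0,0,0.7],[165,2,0,0,0,0,0.7],[185,2,0,0,0,0,0.7],[193,2,0,0,0,0,0.7],[195,2,0,0,0,0,0.7],[195,2,0,0,0,0,0.7],[195,2,0,0,0,0,0.2],[195,2,0,0,0,0,0.2],[195,2,0,0,0,0,0.2],[195,2,0,0,0,0,0.2],[195,2,0,0,0,0,0.2],[190,2,0,0,0,0,0.2],[170,2,0,0,0,0,0.2],[130,2,0,0,0,0,0.2],[85,2,0,0,0,0,0.2],[40,2,0,0,0,0,0.2],[10,2,0,0,0,0,0.2],[-10,2,0,0,0,0,0.2]]]'

```text
time: 40.4
ee_pos: [0.4247, 0.3619, 0.2709]
tcp_rot: [99.6, 89.9, 109.4]
wrist_force: [-0.3, 0.6, -3.1]
opening: 0.0326
```

```bash
python3 - <<'E'
from h import *
plan([.5364,-.0176,.27],79.5)
q=shot('top'); redcaps(q,.075,.145)
E
```

```text
shift [ 1.00e-01 -3.93e+02  4.48e+01] rv [ 0.3559 -0.0007 -0.0018] deg 20.4 q6 30.5 t 40.4 tcp [0.4247 0.3619 0.2709]
red [263. 178.] 161 [0.6108 0.0103 0.1288]
red [237. 200.] 166 [0.5549 0.0714 0.1287]
red [154. 256.] 141 [0.4164 0.2715 0.0924]
```

apply_moves --rows '[[[0,-15,2,0.01,0,0,0.2],[0,-50,6,0.04,0,0,0.2],[0,-90,10,0.08,0,0,0.2],[0,-130,15,0.12,0,0,0.2],[0,-170,19,0.155,0,0,0.2],[0,-210,24,0.19,0,0,0.2],[0,-250,28,0.225,0,0,0.2],[0,-290,33,0.26,0,0,0.2],[0,-330,38,0.3,0,0,0.2],[0,-365,42,0.33,0,0,0.2],[0,-385,44,0.348,0,0,0.2],[0,-393,45,0.356,0,0,0.2],[0,-393,45,0.356,0,0,0.2],[0,-393,45,0.356,0,0,0.2],[35,-393,45,0.356,0,0,0.2],[75,-393,45,0.356,0,0,0.2],[115,-393,45,0.356,0,0,0.2],[136,-393,45,0.356,0,0,0.2],[145,-393,45,0.356,0,0,0.2],[145,-393,45,0.356,0,0,0.2]]]'

```text
time: 42.45
ee_pos: [0.5364, -0.0159, 0.1263]
tcp_rot: [101.1, 89.8, 90.6]
wrist_force: [-0.3, -0.0, -2.9]
opening: 0.033
```

```bash
python3 - <<'E'
from h import *
plan([.5364,-.0176,.101],79.5)
p=shot('scene','s19.png')
cc=cv2.resize(p['pixels'][150:290,170:350],None,fx=4,fy=4); cv2.imwrite('pics/s19.png',cv2.cvtColor(cc,cv2.COLOR_RGB2BGR))
E
```

```text
shift [25.3 -1.8  0.3] rv [ 0.0013 -0.0007 -0.0037] deg 0.2 q6 8.6 t 42.5 tcp [ 0.5364 -0.0159  0.1263]
```

View pics/s19.png

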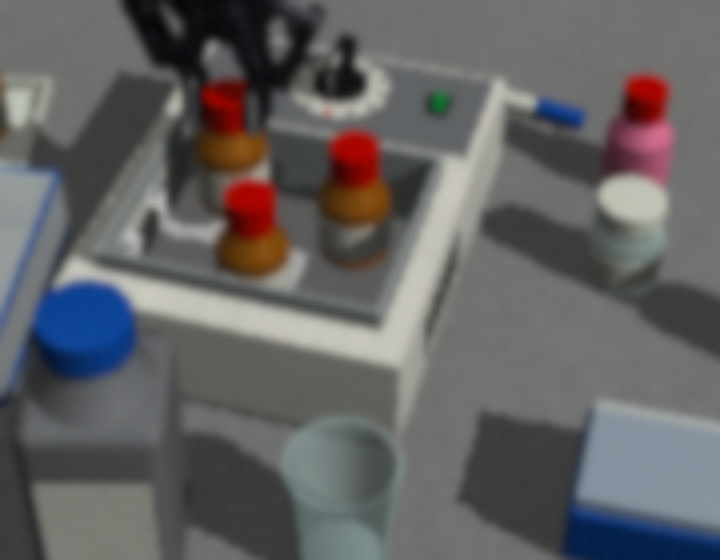

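apply_moves --rows '[[[8,-1.5,0,0,0,-0.003,0.2],[15,-1.5,0,0,0,-0.003,0.2],[20,-1.5,0,0,0,-0.003,0.2],[23,-1.5,0,0,0,-0.003,0.2],[25,-1.5,0,0,0,-0.003,0.2],[25,-1.5,0,0,0,-0.003,0.2],[25,-1.5,0,0,0,-0.003,0.2],[25,-1.5,0,0,0,-0.003,0.65],[25,-1.5,0,0,0,-0.003,0.65],[25,-1.5,0,0,0,-0.003,0.65],[25,-1.5,0,0,0,-0.003,0.65],[10,-1.5,0,0,0,-0.003,0.65],[-20,-1.5,0,0,0,-0.003,0.65],[-60,-1.5,0,0,0,-0.003,0.65],[-110,-1.5,0,0,0,-0.003,0.65],[-140,-1.5,0,0,0,-0.003,0.65],[-140,-1.5,0,0,0,-0.003,0.65]]]'

```text
time: 44.2
ee_pos: [0.5377, -0.0181, 0.2739]
tcp_rot: [13.5, 89.5, 3.0]
wrist_force: [1.1, 0.7, -0.7]
opening: 0.0554
```

```bash
python3 - <<'E'
from h import *
plan([.595,-.22,.25],90)
E
```

```text
shift [  24.4 -188.2   92.7] rv [-0.1822  0.0095 -0.0014] deg 10.5 q6 8.5 t 44.2 tcp [ 0.5377 -0.0181  0.2739]
```

apply_moves --rows '[[[24,-216,108,-0.182,0.009,0,1],[24,-216,108,-0.182,0.009,0,1],[24,-216,108,-0.182,0.009,0,1],[24,-216,108,-0.182,0.009,0,1],[24,-216,108,-0.182,0.009,0,1],[24,-216,108,-0.182,0.009,0,1],[24,-216,108,-0.182,0.009,0,1],[24,-216,108,-0.182,0.009,0,1],[24,-216,108,-0.182,0.009,0,1]]]'

```text
time: 45.1
ee_pos: [0.605, -0.249, 0.2514]
tcp_rot: [31.1, 89.9, 31.2]
wrist_force: [0.4, 1.0, 0.3]
opening: 0.0855
```

```bash
python3 - <<'E'
from h import *
q=shot('top','t20.png'); redcaps(q,.075,.145)
p=shot('wrist','w20.png'); W=cloud(p); im=p['pixels'].astype(int)
k=(im.sum(-1)<220)&(W[...,2]>.075)&(W[...,2]<.1)&(abs(W[...,0]-.6)<.04)&(abs(W[...,1]+.25)<.04)
print(k.sum(), W[k].mean(0), W[k].min(0),W[k].max(0))
plan([.605,-.25,.063],90)
c=cv2.resize(q['pixels'][130:290,190:430],None,fx=3.3,fy=3.3,interpolation=cv2.INTER_CUBIC)
cv2.imwrite('pics/t20c.png',cv2.cvtColor(c,cv2.COLOR_RGB2BGR))
E
```

```text
red [263. 178.] 159 [0.6108 0.0103 0.129 ]
red [237. 200.] 164 [0.555  0.0715 0.1291]
red [273. 207.] 164 [ 0.5382 -0.0163  0.1285]
red [154. 256.] 139 [0.4166 0.2716 0.0923]
754 [ 0.60303267 -0.24884764  0.09049628] [ 0.58881076 -0.26402517  0.07503677] [ 0.62020669 -0.23389641  0.09314068]
shift [188.4  -1.2  -0.3] rv [ 0.0012  0.0017 -0.0009] deg 0.1 q6 -22.5 t 45.2 tcp [ 0.605  -0.249   0.2514]
```

View pics/t20c.png

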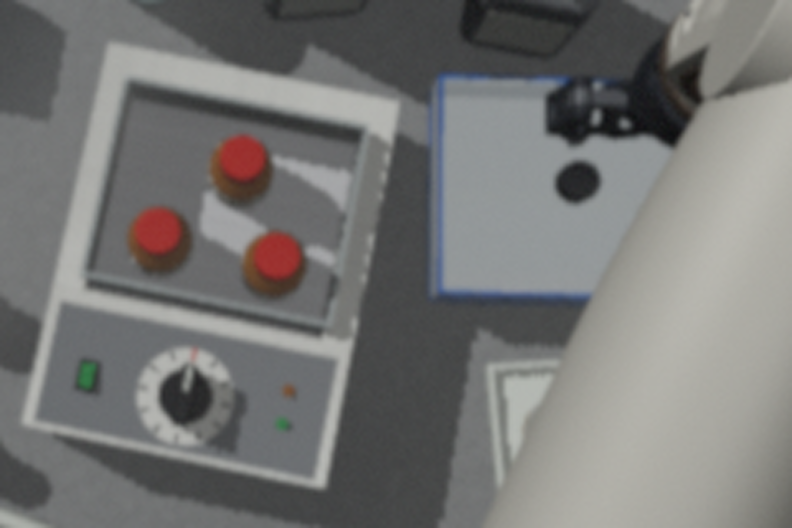

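View pics/w20.png

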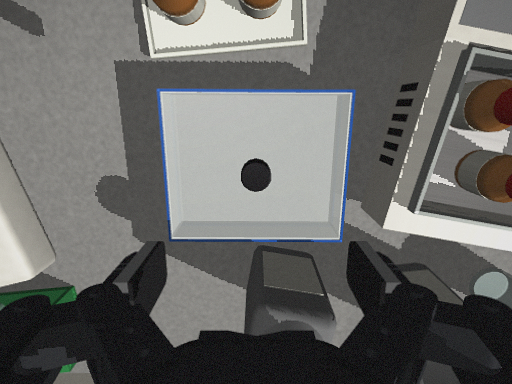

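apply_moves --rows '[[[45,-0.7,0.5,0,0.002,0,1],[90,-0.7,0.5,0,0.002,0,1],[130,-0.7,0.5,0,0.002,0,1],[165,-0.7,0.5,0,0.002,0,1],[182,-0.7,0.5,0,0.002,0,1],[188,-0.7,0.5,0,0.002,0,1],[188,-0.7,0.5,0,0.002,0,1],[188,-0.7,0.5,0,0.002,0,0.2],[188,-0.7,0.5,0,0.002,0,0.2],[188,-0.7,0.5,0,0.002,0,0.2],[188,-0.7,0.5,0,0.002,0,0.2],[188,-0.7,0.5,0,0.002,0,0.2],[188,-0.7,0.5,0,0.002,0,0.2],[188,-0.7,0.5,0,0.002,0,0.2],[188,-0.7,0.5,0,0.002,0,0.2]]]' --newtons 45

```text
time: 46.7
ee_pos: [0.6062, -0.2498, 0.0645]
tcp_rot: [14.0, 89.9, 14.0]
wrist_force: [0.2, 0.2, 6.7]
opening: 0.0308
```

apply_moves --rows '[[[-5,0,0,0,0,0,0.2],[-15,0,0,0,0,0,0.2],[-35,0,0,0,0,0,0.2],[-65,0,0,0,0,0,0.2],[-100,0,0,0,0,0,0.2],[-135,0,0,0,0,0,0.2],[-165,0,0,0,0,0,0.2],[-183,0,0,0,0,0,0.2],[-187,0,0,0,0,0,0.2],[-187,0,0,0,0,0,0.2],[-187,0,0,0,0,0,0.2]]]'

```text
time: 47.8
ee_pos: [0.6058, -0.2497, 0.2499]
tcp_rot: [125.6, 89.9, 125.7]
wrist_force: [-0.8, -0.5, -4.2]
opening: 0.0309
```

```bash
python3 - <<'E'
from h import *
o,r=tool();print(o['opening'],o['wrist_force'])
plan([.5804,.0200,.25],79.5)
q=shot('top','t21.png'); redcaps(q,.075,.145)
c=cv2.resize(q['pixels'][130:290,190:430],None,fx=3.3,fy=3.3,interpolation=cv2.INTER_CUBIC)
cv2.imwrite('pics/t21c.png',cv2.cvtColor(c,cv2.COLOR_RGB2BGR))
E
```

```text
0.03087813221182636 [-0.76645125 -0.50900557 -4.15500546]
shift [ 2.000e-01  2.698e+02 -2.510e+01] rv [ 0.1844 -0.0009 -0.001 ] deg 10.6 q6 -22.5 t 47.8 tcp [ 0.6058 -0.2497  0.2499]
red [263. 178.] 159 [0.6107 0.0101 0.1294]
red [237. 200.] 165 [0.555  0.0714 0.1288]
red [273. 207.] 165 [ 0.5382 -0.0164  0.1291]
red [154. 256.] 140 [0.4164 0.2716 0.0927]
```

View pics/t21c.png

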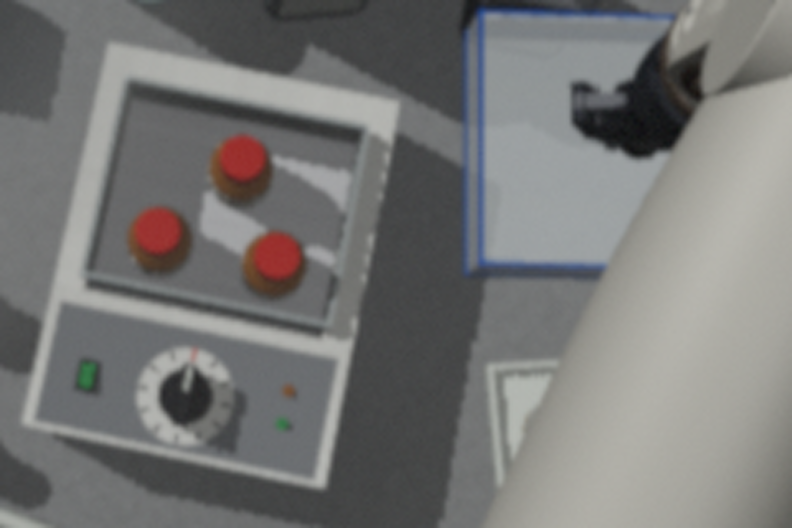

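apply_moves --rows '[[[0,15,-1,0.01,0,0,0.2],[0,45,-4,0.03,0,0,0.2],[0,80,-7,0.055,0,0,0.2],[0,115,-11,0.08,0,0,0.2],[0,150,-14,0.1,0,0,0.2],[0,185,-17,0.125,0,0,0.2],[0,220,-20,0.15,0,0,0.2],[0,250,-23,0.17,0,0,0.2],[0,265,-25,0.181,0,0,0.2],[0,270,-25,0.1844,0,0,0.2],[0,270,-25,0.1844,0,0,0.2],[0,270,-25,0.1844,0,0,0.2],[0,270,-25,0.1844,0,0,0.2]]]'

```text
time: 49.15
ee_pos: [0.5804, 0.0193, 0.2498]
tcp_rot: [155.7, 89.9, 145.1]
wrist_force: [0.0, 0.2, -3.7]
opening: 0.031
```

```bash
python3 - <<'E'
from h import *
plan([.5804,.0200,.25],79.5)
plan([.5804,.0200,.148],79.5)
p=shot('scene','s22.png')
cc=cv2.resize(p['pixels'][120:290,160:360],None,fx=3.5,fy=3.5); cv2.imwrite('pics/s22.png',cv2.cvtColor(cc,cv2.COLOR_RGB2BGR))
E
```

```text
shift [-0.2  0.7 -0.2] rv [-0.0011 -0.0017 -0.0008] deg 0.1 q6 12.4 t 49.1 tcp [0.5804 0.0193 0.2498]
shift [101.8   0.6   0. ] rv [-0.0011 -0.0017 -0.0008] deg 0.1 q6 12.4 t 49.1 tcp [0.5804 0.0193 0.2498]
```

View pics/s22.png

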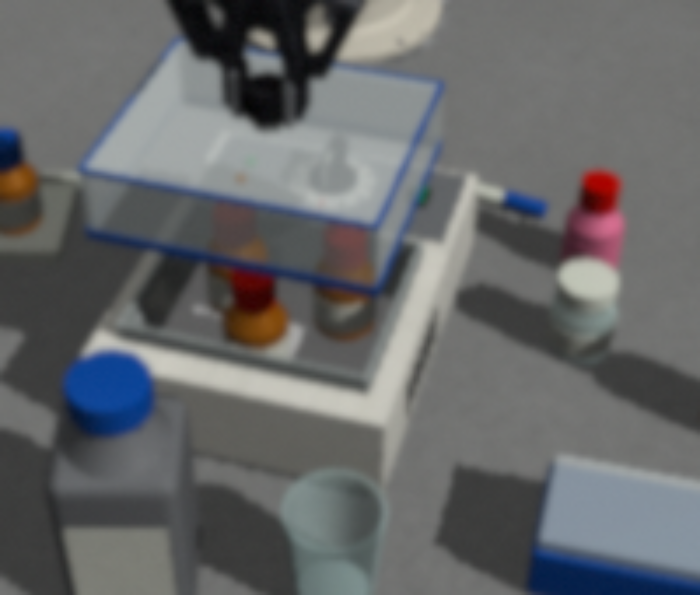

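apply_moves --rows '[[[20,0.7,0,0,0,0,0.2],[40,0.7,0,0,0,0,0.2],[58,0.7,0,0,0,0,0.2],[70,0.7,0,0,0,0,0.2],[78,0.7,0,0,0,0,0.2],[82,0.7,0,0,0,0,0.2],[86,0.7,0,0,0,0,0.2],[90,0.7,0,0,0,0,0.2],[93,0.7,0,0,0,0,0.2],[93,0.7,0,0,0,0,0.2]]]'

```text
time: 50.2
ee_pos: [0.5804, 0.0201, 0.1567]
tcp_rot: [159.0, 89.9, 148.4]
wrist_force: [0.2, -1.7, -2.7]
opening: 0.0308
```

```bash
python3 - <<'E'
from h import *
o,r=tool();print(o['opening'],o['wrist_force'])
plan([.5804,.0200,.148],79.5)
p=shot('scene','s23.png')
cc=cv2.resize(p['pixels'][120:290,160:360],None,fx=3.5,fy=3.5); cv2.imwrite('pics/s23.png',cv2.cvtColor(cc,cv2.COLOR_RGB2BGR))
E
```

```text
0.030768790308404563 [ 0.22247231 -1.65513874 -2.7238666 ]
shift [ 8.7 -0.1  0.1] rv [-0.0011 -0.0019 -0.0007] deg 0.1 q6 12.5 t 50.2 tcp [0.5804 0.0201 0.1567]
```

View pics/s23.png

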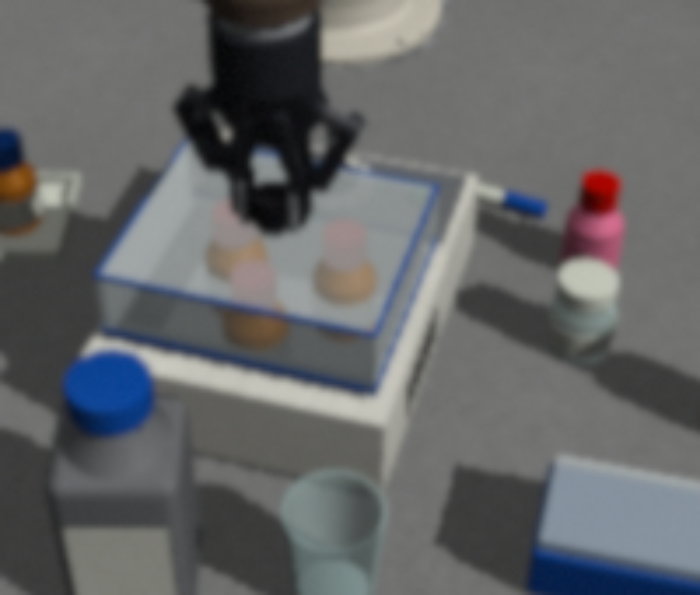

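apply_moves --rows '[[[3,0,0,0,0,0,0.2],[6,0,0,0,0,0,0.2],[8,0,0,0,0,0,0.2],[9,0,0,0,0,0,0.2],[9.5,0,0,0,0,0,0.2],[9.5,0,0,0,0,0,0.2]]]'

```text
time: 50.85
ee_pos: [0.5805, 0.0202, 0.1494]
tcp_rot: [74.7, 89.9, 64.2]
wrist_force: [-5.4, 0.3, 9.3]
opening: 0.0307
```

Seated contact (+9 N). Release and rise.

apply_moves --rows '[[[9,0,0,0,0,0,1],[9,0,0,0,0,0,1],[9,0,0,0,0,0,1],[9,0,0,0,0,0,1],[0,0,0,0,0,0,1],[-20,0,0,0,0,0,1],[-60,0,0,0,0,0,1],[-100,0,0,0,0,0,1],[-100,0,0,0,0,0,1],[-100,0,0,0,0,0,1]]]'

```text
time: 51.85
ee_pos: [0.581, 0.0201, 0.2509]
tcp_rot: [32.2, 89.8, 21.6]
wrist_force: [-0.3, 0.9, -1.2]
opening: 0.0857
```

```bash
python3 - <<'E'
from h import *
p=shot('scene','s24.png'); w=shot('wrist','w24.png')
cc=cv2.resize(p['pixels'][120:290,160:360],None,fx=3.5,fy=3.5); cv2.imwrite('pics/s24.png',cv2.cvtColor(cc,cv2.COLOR_RGB2BGR))
W=cloud(w); im=w['pixels'].astype(int)
k=(im.sum(-1)<220)&(W[...,2]>.16)&(W[...,2]<.19)
print('knob',W[k].mean(0),W[k].min(0),W[k].max(0))
m=(W[...,2]>.135)&(W[...,2]<.15)&(abs(W[...,0]-.58)<.12)&(abs(W[...,1]-.02)<.12)
X=W[m]; A=np.c_[X[:,:2]-[.58,.02],np.ones(len(X))]; print('lid plane',np.linalg.lstsq(A,X[:,2],rcond=None)[0],m.sum(),cv2.minAreaRect(X[:,:2].astype(np.float32)))
E
```

```text
knob [0.57694575 0.021647   0.175202  ] [0.56337889 0.00585197 0.16022027] [0.5940461  0.03706078 0.17812786]
lid plane [-0.00087479 -0.00040315  0.14240434] 45830 ((0.5791476368904114, 0.021037451922893524), (0.20993606746196747, 0.17440210282802582), 79.26319885253906)
```

View pics/s24.png

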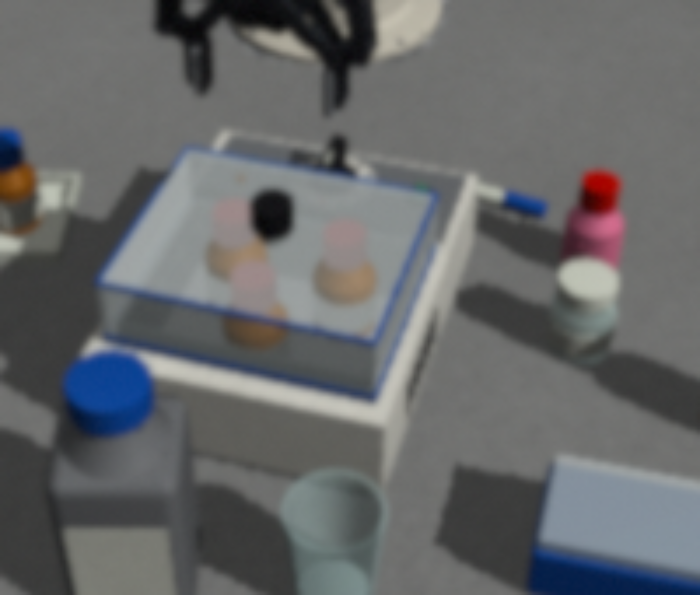

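View pics/w24.png

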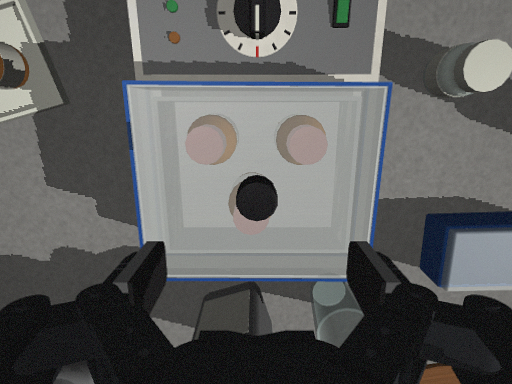

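```bash
python3 - <<'E'
from h import *
plan([.4328,.0472,.23],79.5)
E
```

```text
shift [  18.7   -0.4 -149.9] rv [-0.001  -0.0008 -0.001 ] deg 0.1 q6 12.5 t 52.0 tcp [0.5802 0.0201 0.2486]
```

apply_moves --rows '[[[0,0,-50,0,0,0,0.7],[0,0,-100,0,0,0,0.7],[0,0,-140,0,0,0,0.7],[15,0,-150,0,0,0,0.7],[19,0,-150,0,0,0,0.7],[19,0,-150,0,0,0,0.7],[19,0,-150,0,0,0,0.7]]]' --newtons 20

```text
time: 52.65
ee_pos: [0.4332, 0.0474, 0.2294]
tcp_rot: [159.9, 89.9, 149.3]
wrist_force: [0.1, -0.5, 1.1]
opening: 0.0595
```

```bash
python3 - <<'E'
from h import *
w=shot('wrist','w25.png')
W=cloud(w); im=w['pixels'].astype(int)
k=(im.sum(-1)<260)&(W[...,2]>.113)&(W[...,2]<.128)&(abs(W[...,0]-.433)<.05)&(abs(W[...,1]-.047)<.05)
print('bar top',k.sum(),cv2.minAreaRect(W[k][:,:2].astype(np.float32)),W[k].mean(0))
k=(W[...,2]>.09)&(W[...,2]<.128)&(abs(W[...,0]-.433)<.035)&(abs(W[...,1]-.047)<.035)
print('disc+bar',k.sum(),cv2.minEnclosingCircle(W[k][:,:2].astype(np.float32)),np.percentile(W[k][:,2],[5,50,95]))
g=cv2.cvtColor(w['pixels'],cv2.COLOR_RGB2GRAY)
plan([.4328,.0472,.097],79.5)
E
```

```text
bar top 665 ((0.43270343542099, 0.04908236861228943), (0.012311815284192562, 0.04513214901089668), 79.14796447753906) [0.43003675 0.04947027 0.11881043]
disc+bar 1639 ((0.4333985447883606, 0.04908955842256546), 0.023487823083996773) [0.09147898 0.09392185 0.1200291 ]
shift [132.6  -0.4  -0.3] rv [-0.0013 -0.0015 -0.0007] deg 0.1 q6 16.8 t 52.7 tcp [0.4334 0.0474 0.2296]
```

View pics/w25.png

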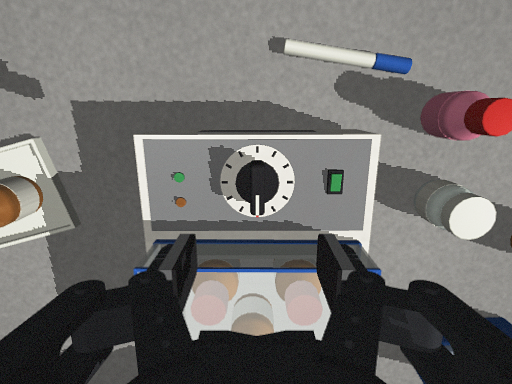

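apply_moves --rows '[[[40,0.5,0,0,0,0,0.5],[75,0.5,0,0,0,0,0.4],[105,0.5,0,0,0,0,0.4],[122,0.5,0,0,0,0,0.4],[129,0.5,0,0,0,0,0.4],[131,0.5,0,0,0,0,0.4],[131,0.5,0,0,0,0,0.4],[131,0.5,0,0,0,0,0.4]]]' --newtons 20

```text
time: 53.5
ee_pos: [0.434, 0.0481, 0.0997]
tcp_rot: [90.1, 89.9, 79.5]
wrist_force: [-0.4, 0.8, 0.0]
opening: 0.034
```

```bash
python3 - <<'E'
from h import *
p=shot('scene','s26.png'); o,r=tool(); print(o['wrist_force'],o['ee_pos'])
cc=cv2.resize(p['pixels'][110:260,170:350],None,fx=4,fy=4); cv2.imwrite('pics/s26.png',cv2.cvtColor(cc,cv2.COLOR_RGB2BGR))
E
```

```text
[ 0.13131638 -0.0091135  -0.06126777] [0.43393746 0.04809612 0.09962231]
```

View pics/s26.png

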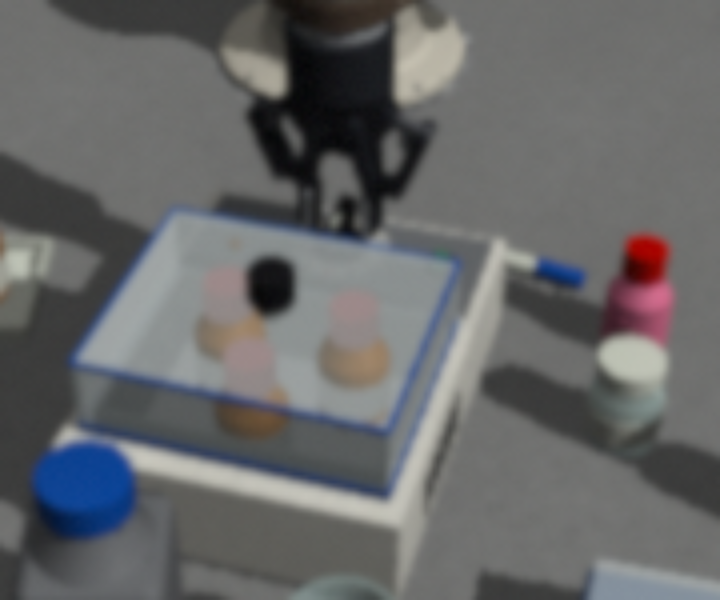

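apply_moves --rows '[[[1,0,0,0,0,0,0],[1,0,0,0,0,0,0],[1,0,0,0,0,0,0],[1,0,0,0,0,0,0],[1,0,0,0,0,0,0],[1,0,0,0,0,0,0],[1,0,0,0,0,0,0]]]' --newtons 20

```text
time: 54.25
ee_pos: [0.4344, 0.0479, 0.0993]
tcp_rot: [37.6, 89.9, 27.0]
wrist_force: [0.1, -2.4, 6.1]
opening: 0.0124
```

```bash
python3 - <<'E'
from h import *
o,r=tool(); print(o['wrist_force'],o['torque'],o['ee_pos'],o['opening'],r.as_matrix().round(3))
E
```

```text
[ 0.14643477 -2.40504491  6.13526352] [-0.51836281  0.06653474 -0.01919493] [0.43436052 0.04789556 0.099314  ] 0.012444127150927227 [[ 0.002  0.184  0.983]
 [ 0.001  0.983 -0.184]
 [-1.     0.001  0.001]]
```

apply_moves --rows '[[[-2,-0.5,0,0,0,0,0],[-2,-0.5,0,0.08,0,0,0],[-2,-0.5,0,0.18,0,0,0],[-2,-0.5,0,0.28,0,0,0],[-2,-0.5,0,0.38,0,0,0],[-2,-0.5,0,0.45,0,0,0],[-2,-0.5,0,0.5,0,0,0],[-2,-0.5,0,0.5236,0,0,0],[-2,-0.5,0,0.5236,0,0,0]]]' --newtons 25

```text
time: 55.15
ee_pos: [0.4341, 0.0476, 0.0996]
tcp_rot: [132.4, 89.9, 91.8]
wrist_force: [5.1, 1.6, -14.3]
opening: 0.0124
```

```bash
python3 - <<'E'
from h import *
o,r=tool(); print(o['wrist_force'],o['torque'],o['ee_pos'],o['opening'],r.as_matrix().round(3))
p=shot('wrist','w27.png')
E
```

```text
[  5.05483855   1.57956311 -14.3396121 ] [ 0.19846351 -1.27542122 -0.08650173] [0.43410271 0.04761675 0.09958935] 0.012441314955812379 [[-0.     0.651  0.759]
 [ 0.001  0.759 -0.651]
 [-1.     0.001 -0.001]]
```

View pics/w27.png

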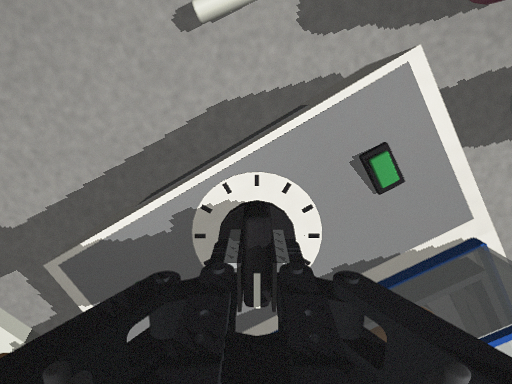

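apply_moves --rows '[[[1.2,0,0,0.08,0,0,0],[1.2,0,0,0.18,0,0,0],[1.2,0,0,0.28,0,0,0],[1.2,0,0,0.38,0,0,0],[1.2,0,0,0.48,0,0,0],[1.2,0,0,0.58,0,0,0],[1.2,0,0,0.68,0,0,0],[1.2,0,0,0.76,0,0,0],[1.2,0,0,0.785,0,0,0],[1.2,0,0,0.785,0,0,0]]]'

```text
time: 56.2
ee_pos: [0.4339, 0.0476, 0.0994]
tcp_rot: [159.5, 89.9, 73.9]
wrist_force: [-3.7, -0.8, 10.1]
opening: 0.0126
```

```bash
python3 - <<'E'
from h import *
o,r=tool(); print(o['wrist_force'],o['torque'],o['ee_pos'],o['opening'],r.as_matrix().round(3),o['q'].round(1))
y=r.as_matrix()[:,1]; print('jaw yaw',np.degrees(np.arctan2(y[1],y[0])))
p=shot('scene','s28.png')
cc=cv2.resize(p['pixels'][110:260,170:350],None,fx=4,fy=4); cv2.imwrite('pics/s28.png',cv2.cvtColor(cc,cv2.COLOR_RGB2BGR))
E
```

```text
[-3.67970022 -0.78984046 10.10665763] [-0.40727321  0.94194272  0.00345076] [0.43393542 0.04757169 0.09938128] 0.012611751246276627 [[ 0.     0.997  0.076]
 [ 0.001  0.076 -0.997]
 [-1.     0.    -0.001]] [  6.2 -11.2 -20.   81.2   0.1  91.8]
jaw yaw 4.375212236456778
```

View pics/s28.png

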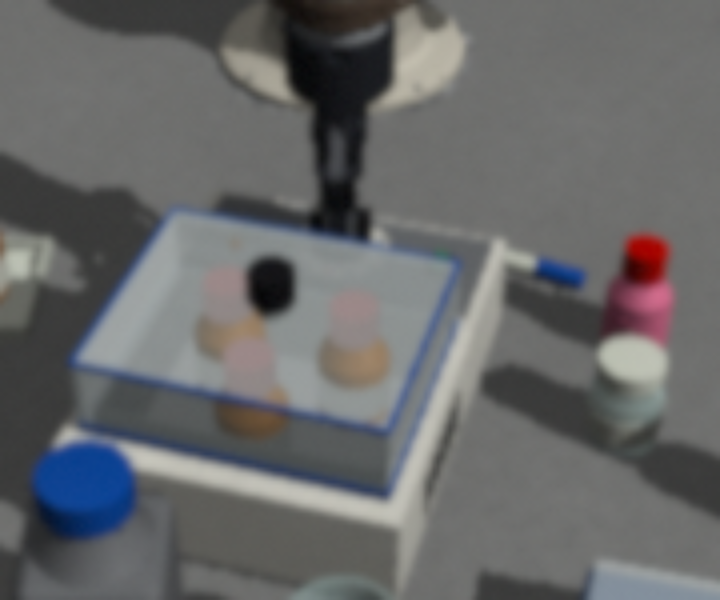

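apply_moves --rows '[[[-0.5,0,0,0.08,0,0,0],[-0.5,0,0,0.18,0,0,0],[-0.5,0,0,0.28,0,0,0],[-0.5,0,0,0.38,0,0,0],[-0.5,0,0,0.48,0,0,0],[-0.5,0,0,0.58,0,0,0],[-0.5,0,0,0.68,0,0,0],[-0.5,0,0,0.76,0,0,0],[-0.5,0,0,0.785,0,0,0],[-0.5,0,0,0.785,0,0,0],[-0.5,0,0,0.785,0,0,0]]]'

```text
time: 57.35
ee_pos: [0.4336, 0.0476, 0.0995]
tcp_rot: [-112.5, 89.9, 117.0]
wrist_force: [-1.3, -0.6, -4.0]
opening: 0.0121
```

```bash
python3 - <<'E'
from h import *
o,r=tool(); print(o['wrist_force'],o['torque'],o['ee_pos'],o['opening'],o['q'].round(1))
y=r.as_matrix()[:,1]; print('jaw yaw',np.degrees(np.arctan2(y[1],y[0])))
p=shot('wrist','w29.png')
E
```

```text
[-1.28947978 -0.55412557 -4.00495045] [ 0.08475665  0.04644216 -0.04610396] [0.43360418 0.04762469 0.09948467] 0.012144713490756494 [ 6.200e+00 -1.120e+01 -2.000e+01  8.130e+01  1.000e-01  1.367e+02]
jaw yaw -40.45678404734747
```

View pics/w29.png

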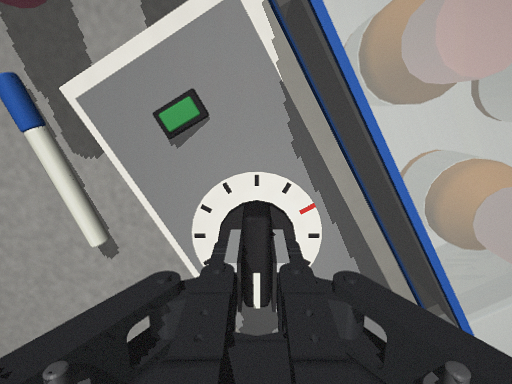

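apply_moves --rows '[[[0,0,0,0,0,0,0.4],[0,0,0,0,0,0,0.4],[0,0,0,0,0,0,0.4],[0,0,0,0,0,0,0.4],[-10,0,0,0,0,0,0.4],[-40,0,0,0,0,0,0.4],[-80,0,0,0,0,0,0.4],[-130,0,0,0,0,0,0.4],[-150,0,0,0,0,0,0.4],[-150,0,0,0,0,0,0.4]]]'

```text
time: 58.4
ee_pos: [0.4348, 0.0476, 0.2536]
tcp_rot: [150.6, 89.7, 20.1]
wrist_force: [1.1, -0.4, -0.2]
opening: 0.034
```

```bash
python3 - <<'E'
from h import *
o,r=tool(); print(o['wrist_force'],o['ee_pos'])
w=shot('wrist','w30.png'); s=shot('scene','s30.png')
for f in (w,s):
  for l in ['marker','salt_jar','acid_bottle','beaker','jug1','tip_box']:
    for d in cams.find_in(l,f)[:2]: print(l,np.round(d['at'],3),round(d['confidence'],2))
E
```

```text
[ 1.06863159 -0.38694615 -0.21280067] [0.43480688 0.04755142 0.25358884]
marker [0.336 0.171 0.014] 0.73
marker [0.347 0.207 0.009] 0.58
salt_jar [0.534 0.262 0.05 ] 0.94
acid_bottle [0.612 0.376 0.071] 0.8
beaker [0.796 0.091 0.061] 0.67
beaker [ 0.828 -0.042  0.135] 0.35
jug1 [ 0.826 -0.042  0.135] 0.97
jug1 [ 0.796 -0.2    0.126] 0.93
tip_box [0.772 0.281 0.06 ] 0.71
```

View pics/w30.png

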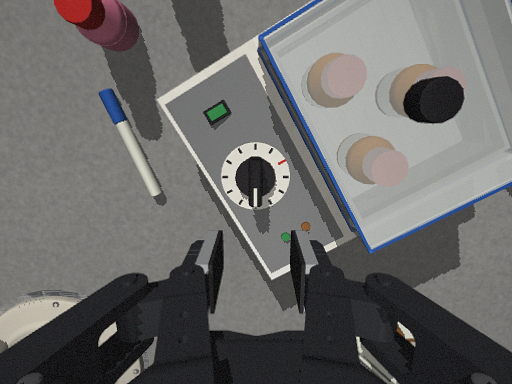

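View pics/s30.png

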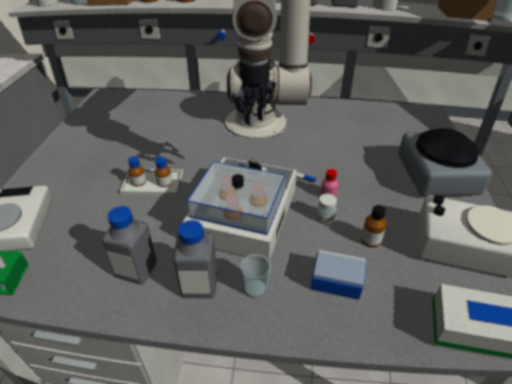

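```bash
python3 - <<'E'
from h import *
print(bot.job_done())
E
```

```text
the job is handed in; nothing more can be done
None
```

The job is finished and handed in at about 59 s of the 210 s allowed. `bot.job_done()` gives no verdict, so the results below come from my own checks.

**What I did**
- **Cover off:** I stood the cover on the bench to the right of the bath.
- **Finished bottles:** both blue-capped bottles went into the white tray.
- **New bottles:** the three red-capped amber bottles went into the tub; I left the pink look-alike alone.
- **Cover and timer:** I put the cover back, then turned the dial 120° clockwise and let go.

**Last checks**
- **Bottles:** all five stood upright in the scene picture. The red cap tops were at about 129 mm against 130 mm expected for bottles standing on the tub floor.
- **Knocked bottle:** the first red bottle was pushed about 5 cm aside after I had placed it. It stayed upright inside the tub, so I left it there and changed the slots for the other two.
- **Cover:** the lid was level at 142.4 mm (143 mm expected), square to the bath within 1°, and centred within about 2 mm of where it started. I measured this before the dial turn; afterwards I only checked it by eye.
- **Dial:** the white line sat about 118–120° clockwise from the red off mark, which is the fourth click. I read this from the wrist picture, because the joint angle cannot be read directly.
- **Other things on the bench:** the jar, acid bottle, beaker, jugs and tip box were within about 4 mm of their first positions. The marker estimate was about 6 mm off, but it came from a different camera, and I never went near it.
- **Disagreement:** the wrist and top cameras differed by up to about 3.5 mm on object positions. I used values in between, and every grasp held.

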